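# Load wet resin prints into the cure unit with tongs

## Robot

A 7-joint arm with a two-finger parallel gripper is mounted at the origin on the work surface. World frame = base frame: x ahead of the robot, y to its left, z up, the work surface at z = 0. Lengths are in m, angles in rad, forces in N, time in s.
With the tool pointing down it reaches from about 0.425 to 0.875 m from the base axis. Payload 4.7 kg.
Tool frame: the origin (TCP) lies where the fingers leave the gripper's body, on its centre line; the fingertips stand 70 mm ahead of it and the grasp point (between the pads) lies 51 mm ahead of it; z points along the fingers, y is the line along which they close (so a half turn about z gives the same grasp; the last joint's range is limited). The gripper opens to 87 mm and grips with 3 to 60 N. Pads are 19 mm wide; open, the fingers measure 117 mm over their backs; the gripper's body (75 mm by 190 mm) begins 51 mm behind the grasp point.
Start: joints at [-1.225, 0.321, -0.07, 1.45, 0.023, 1.371, -0.057], TCP at [0.212, 0.615, 0.292] pointing down, gripper open.
Joint ranges: [-2.86, 2.86], [-0.3, 2.09], [-1.38, 1.24], [0.06, 2.45], [-1.56, 4.7], [0.09, 2.05], [-2.69, 2.69]. Speed limits (rad/s): [2.57, 2.57, 3.14, 3.14, 3.14, 3.14, 3.14].

## Interface

Orientations are given as a rotation vector (axis times angle).
In Python, from bench import ctrl gives the robot as it stands.
- The arm moves only by the tool play_rows, never from a script. Its argument "increments" is a list that holds one entry, the list of rows, each a list of 7 numbers: the shift along the tool's x, y, z as a fraction of full scale, then the turn, a rotation vector about the tool's x, y, z as a fraction of full scale, then the gripper command: -1 is shut, 1 is fully open, values between are in proportion. A call has 1 to 8 rows; each row is the pose to reach, as a shift and turn from the pose commanded when the call began, along the tool's axes at that moment; what a row does not reach only later rows make up. Full scale, the value 1, is 0.1 m for a shift and 90 degrees for a turn. A row lasts 1/10 s, in which the tool goes at most 50 mm and 8.59 degrees, less where a joint would pass 70% of its speed; a pose out of reach is approached as far as the arm can. A call with a number of a shift or a turn outside -1 to 1 is refused whole. A call with a gripper value outside its range is refused whole. The fingers move at their own pace and stop on an object; "squeeze" is the grip in N (left out, the last holds). Time passes only in rows, so rows that repeat a pose let the fingers close. It gives the time, the measured TCP pose, the force, the opening and the grip force at its end, in the units of the state.
- ctrl.get_state(): the state, without advancing time (a new reading comes with each control period).
- ctrl.get_image(name): name is "scene" or "top" or "wrist"; returns the picture (384x512x3 uint8, red, green, blue); there is no depth.
- ctrl.get_calibration(name): a dict with "vertical_fov" (degrees; the focal length in pixels is half the picture's height over the tangent of half this angle, whatever the lens; pixels are square), "cx", "cy" (the principal point, pixels), "R" (3x3) and "t" (3): a world point X has camera coordinates R X + t; the wrist camera has in their place "T_tool_cam" (4x4, takes a point from camera to tool coordinates, whose origin is the TCP and whose axes are the flange's). Camera axes: x right, y down, z forward; pixel columns grow to the right and rows downward; lengths in m; the calibration is good to about 2 mm. A picture is of the moment at which its call begins: read the wrist's pose just before it. get_calibration takes no time and is no camera call.
- ctrl.close_job(): hands the job in; it is judged then, once.
The state is a dict: "time": time; "joint_positions": joint angles; "qd": joint speeds; "joint_torque": joint torques, N m; "position": TCP position; "tool_rot": TCP orientation; "ft_force": force on the tool from outside, world axes, zero at the start; "torque": the same for the moment, N m; "grip_width": opening from 0.0 (shut) to 1.0 (fully open); "grip_force": force on a finger pad.
Only numpy, scipy, OpenCV 4.12 (cv2) and the standard library are available. Lean on these libraries where they do the work, as an engineer would, in place of code of your own. Each camera call takes 0.05 s, during which the arm holds its last target. There are 200 camera calls.

## Task

The resin prints on the drip mat are still wet, so neither fingers nor arm may touch them: first pull the cure unit's tray all the way out, then use the tongs to lay every print flat on the tray floor, none on top of another, and stand the tongs back upright in their stand when you have finished with them. Slide the loaded tray fully in under the amber roof, and only then turn the timer dial clockwise a quarter turn so that its grip bar lies square across (left to right of the unit). Leave the vase, flashlight, phone stand and clipboard where they are.

Things in the scene. Friction and masses are not known exactly. Their poses are not given: they have to be found in the camera images.
- unit: Cure unit, fixed: white housing with a fixed amber roof, underside 50 mm above the cart top (lamp bars on it up to 63 mm), and low guide rails towards the robot for its tray. Origin on the cart top under the centre of the fully pushed-in tray; +x points away from the robot, the way the tray is pushed in; y along the tray's long side. The roof's front edge is at x = -58 mm.
- tray_floor (a point): Centre of the upper face of the floor of the unit's open aluminium tray, 8 mm above the cart top; same axes as the unit. The tray is 104 mm (x) by 228 mm (y) outside, 96 by 220 mm inside, its 4 mm walls rise 22 mm above the floor.
- tray_handle (a point): Middle of the tray's handle, 40 mm above the cart top: an upright white fin 10 mm thick (x), 90 mm wide (y), from 10 to 54 mm above the cart top, 112 mm before the tray's centre, on two low stems 33 mm either side of its middle. Axes as the unit. Pinch it from above, closing along x; about 50 mm is free between fin and tray, and between fin and roof edge when in.
- tray (a joint): How far the tray is out, m: 0 = fully in under the roof against its stop, 0.13 = fully out against its stop. Stays where it is left (friction about 1.5 N).
- dial (a joint): Angle of the timer dial, rad: 0 = its grip bar points fore and aft (along the unit's x axis), grows as it is turned clockwise seen from above; 1.57 = the bar lies square across, along the unit's y axis. Range 0 to 3. Stays where it is left (friction about 0.03 N m).
- dial_grip (a point): Grip point of the timer dial, on its upright axis at the height to grip; a dial 48 mm across with a raised grip bar 46 mm long, 14 mm thick, top 124 mm above the cart top (its x axis runs along the bar), on the white control column at the left (+y) end of the cure unit; the column's top is 80 mm above the cart top.
- tongs_grip (a point): Grip centre of the steel tongs, standing upright in their stand: midway between the arms when open, 110 mm above the tips, 28 mm below the top. Two upright flat arms 22 mm wide (x), 8 mm thick (y), 138 mm tall; when open 56 mm over the outside, 40 mm apart inside. Mass 120 g. Grip from above, closing along y on the outsides of the arms. Stays upright by itself on a level floor.
- tongs_jaw (a joint): How far the tongs are squeezed, m: 0 = open, 0.02 = closed (arms 20 mm apart inside). The arms stay parallel; a spring opens them with 8 N (open) to 12 N (closed). To carry the tongs open without dropping them, keep them a little squeezed (50 to 54 mm over the outside).
- stand_floor (a point): Centre of the inner floor of the white tongs stand, a fixed open box 44 mm (x) by 80 mm (y) outside, 34 by 70 mm inside, its rim 49 mm and its inner floor 5 mm above the cart top. The tongs stand freely on that floor, their arms spaced along its y axis.
- print0_center (a point): Centre of a wet resin print: a solid grey link 76 mm long (along its x axis) with round ends, 24 mm wide and 24 mm high, 45 g; lies flat on the black drip mat (4 mm thick, on the left of the cart). Two to four prints are there in a run.
- print1_center (a point): Centre of another wet resin print, same shape and size; may be absent.
- print2_center (a point): Centre of another wet resin print, same shape and size; may be absent.
- print3_center (a point): Centre of another wet resin print, same shape and size; may be absent.
- vase: Bystander: squat white ceramic vase, empty, 94 mm across, 95 mm high; origin at the centre of its underside.
- flashlight: Bystander: red aluminium flashlight lying down, 141 mm long (along its x), 34 mm across; origin on its underside at mid-length.
- phone_stand: Bystander: clear acrylic phone stand, 90 x 75 mm, 110 mm high; origin at the centre of its underside.
- clipboard: Bystander: clipboard with chrome spring clip lying flat, 260 x 180 mm, 18 mm thick at the clip; origin at the centre of its underside.
Things that resemble listed ones, but are neither listed nor needed, are in the scene too. Of the things that look like the part that bears tongs_grip, the middle-sized one is meant.

How it is judged:
By the outcome, as a careful person would: the job done as asked, in the order asked, and still so for the second after the job is handed in, with the robot touching nothing.
Of print0, print1, print2, print3 only 2 to 4 are there at a start; the rules pass over those that are not, and their reading is None.
At some moment in a run one of print0, print1, print2, print3 may be knocked a few centimetres aside while the robot is not near it.
It also fails if it takes over 210 s, if anything falls off the work surface, if the arm or the gripper's body presses on something with over 40 N, if the wrist force passes 120 N, or if a joint passes its speed limit or range.

## Working session

There is one attempt and no reset: what is moved stays moved. The work goes in short steps, Python scripts to look and compute and a tool call to move; the robot and the scene stay as the last step left them, time stands still between calls to the robot, and variables do not carry over. Pictures are saved under pics/ and viewed, at most 14 in all, crops included, and the job is handed in when it is done.

Besides the shell and the picture viewer there is one more tool, called after "Call:" by a JSON object that holds its "fn" and its "kwargs". play_rows: Moves the arm, as the interface text tells. Shift numbers are shares of 0.1 m and turn numbers shares of 90 degrees, none past 1 either way. Its arguments: {"type":"object","properties":{"increments":{"type":"array"},"squeeze":{"type":"number"}},"required":["increments"]}

```bash
mkdir -p pics; ls; cat > h.py <<'E'
import numpy as np,cv2
from scipy.spatial.transform import Rotation as R
from bench import ctrl
def save(n,f):
    im=ctrl.get_image(n); cv2.imwrite('pics/'+f,im[:,:,::-1]); return im
def cam(n,st=None):
    c=ctrl.get_calibration(n); f=192/np.tan(np.radians(c['vertical_fov'])/2)
    if n=='wrist':
        T=np.array(c['T_tool_cam']); st=st or ctrl.get_state()
        W=np.eye(4); W[:3,:3]=R.from_rotvec(st['tool_rot']).as_matrix(); W[:3,3]=st['position']
        M=W@T; Rc=M[:3,:3].T; t=-Rc@M[:3,3]
    else: Rc=np.array(c['R']); t=np.array(c['t'])
    return f,c['cx'],c['cy'],Rc,t
def ray(C,u,v,z):
    f,cx,cy,Rc,t=C; o=-Rc.T@t; d=Rc.T@np.array([(u-cx)/f,(v-cy)/f,1]); return o+d*(z-o[2])/d[2]
def proj(C,X):
    f,cx,cy,Rc,t=C; p=Rc@np.array(X)+t; return np.array([cx+f*p[0]/p[2],cy+f*p[1]/p[2]])
E
python3 - <<'E'
from h import *
s=ctrl.get_state(); print(s)
for n in('scene','top','wrist'):
    c=ctrl.get_calibration(n); print(n,c); save(n,n+'0.png')
E
```

```text
pics
{'time': 0.0, 'joint_positions': array([-1.22493429,  0.3218315 , -0.07010976,  1.45167659,  0.02260224,
        1.37077363, -0.05690246]), 'qd': array([ 0.00164683, -0.00097893,  0.00094304,  0.00054399,  0.00092116,
        0.0014974 , -0.00153808]), 'joint_torque': array([ 7.17745752e-04, -4.91285920e+01, -4.03518844e-01, -3.12531281e+01,
       -6.38337526e-02,  4.36959090e-02,  1.94925674e-04]), 'position': array([0.21160284, 0.61415362, 0.29115525]), 'tool_rot': array([-5.18625717e-01, -3.09826069e+00,  2.96602126e-03]), 'ft_force': array([-1.23047472, -0.25882426, -0.5583843 ]), 'torque': array([ 0.00014758, -0.02891021,  0.02100214]), 'grip_force': 0.0, 'grip_width': 1.0019564148303635}
scene {'vertical_fov': 48.83628891413345, 'cx': 261.27377880352566, 'cy': 189.0180863663408, 'R': array([[-0.86674513,  0.49861117,  0.01182303],
       [ 0.34009662,  0.60820329, -0.71723291],
       [-0.36481114, -0.61763716, -0.69673321]]), 't': array([ 0.46274142, -0.13601639,  1.6091366 ])}
top {'vertical_fov': 45.10044249189639, 'cx': 261.6843102489111, 'cy': 189.93965876427131, 'R': array([[-0.01892029, -0.99981901, -0.00199177],
       [-0.98445655,  0.0189774 , -0.17460002],
       [ 0.17460622, -0.00134267, -0.98463743]]), 't': array([0.04121219, 0.58094385, 1.55732686])}
wrist {'vertical_fov': 70.2191128671089, 'cx': 257.40656494101336, 'cy': 191.1608240090677, 'T_tool_cam': array([[-3.24655019e-04, -9.64834719e-01, -2.62857110e-01,
         7.20454036e-02],
       [ 9.99999926e-01, -2.58573301e-04, -2.85989970e-04,
        -1.78721156e-04],
       [ 2.07965222e-04, -2.62857183e-01,  9.64834731e-01,
        -9.19995458e-02],
       [ 0.00000000e+00,  0.00000000e+00,  0.00000000e+00,
         1.00000000e+00]])}
```

View pics/top0.png

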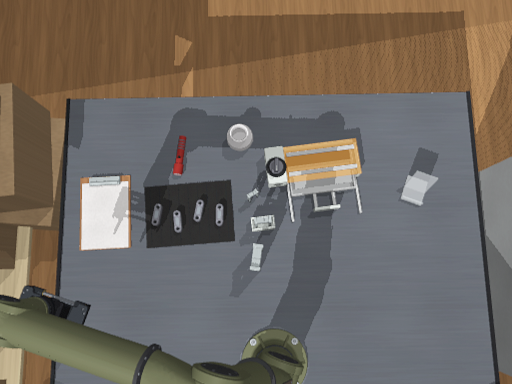

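View pics/scene0.png

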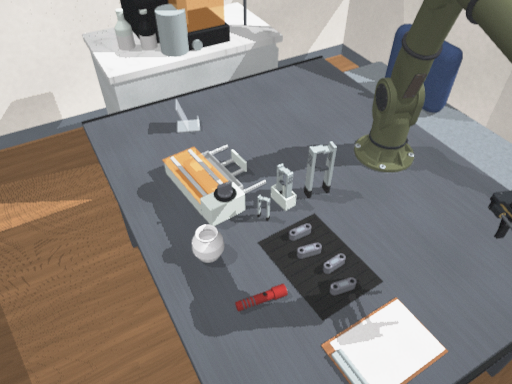

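The top view shows the prints at (157,214), (178,221), (199,210) and (220,214), the unit at about (320,165), the dial at (277,167) and the handle at about (325,208). Three things look like tongs: small at (252,193), one in the white stand at (262,223), and a large free-standing one at (257,257). The one in the stand is middle-sized.

```bash
python3 - <<'E'
from h import *
T=cam('top')
for n,u,v,z in [('p',157,214,.028),('p',178,221,.028),('p',199,210,.028),('p',220,214,.028),('handle',326,208,.054),('dial',276.5,167,.12),('stand',262,223,.09),('railL far',288,178,.02),('railL near',293,219,.02),('railR far',355,170,.02),('railR near',361,212,.02),('big',257,257,.1),('small',252,193,.05),('roofFL',288,180,.063),('roofFR',360,164,.063),('matc',190,213,.0),('vase',239,137,.09)]:
    print(n,ray(T,u,v,z).round(3))
im=cv2.imread('pics/top0.png'); a=cv2.resize(im[120:280,140:380],None,fx=3.2,fy=3.2,interpolation=cv2.INTER_CUBIC)
cv2.imwrite('pics/topc.png',a)
E
```

```text
p [0.507 0.398 0.028]
p [0.481 0.324 0.028]
p [0.519 0.251 0.028]
p [0.503 0.177 0.028]
handle [ 0.514 -0.19   0.054]
dial [ 0.647 -0.021  0.12 ]
stand [0.462 0.031 0.09 ]
railL far [ 0.629 -0.064  0.02 ]
railL near [ 0.482 -0.078  0.02 ]
railR far [ 0.653 -0.305  0.02 ]
railR near [ 0.502 -0.318  0.02 ]
big [0.349 0.05  0.1  ]
small [0.572 0.064 0.05 ]
roofFL [ 0.613 -0.062  0.063]
roofFR [ 0.665 -0.314  0.063]
matc [0.512 0.287 0.   ]
vase [0.762 0.105 0.09 ]
```

View pics/topc.png

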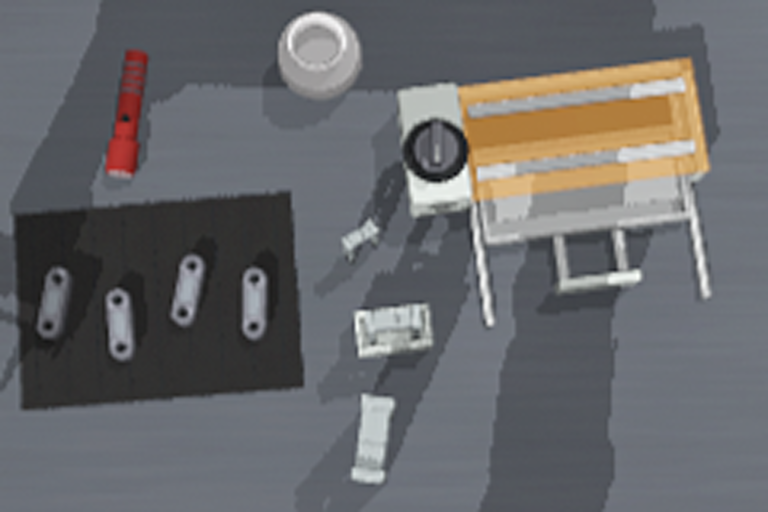

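The crop confirms it: the middle-sized tongs stand in the white stand, with the smaller pair at crop (360,238) and the larger pair at (372,440), both outside it. The tray is already partly out, with the fin top at crop (598,280), and the unit yaw is about 6.5°. Next I move above the handle.

Call:
{"fn": "play_rows", "kwargs": {"increments": [[[-0.3, -0.3, -0.1, 0, 0, 0.1, 1], [-0.6, -0.6, -0.2, 0, 0, 0.2, 1], [-1, -1, -0.4, 0, 0, 0.3, 1], [-1, -1, -0.4, 0, 0, 0.4, 1], [-1, -1, -0.4, 0, 0, 0.5, 1], [-1, -1, -0.4, 0, 0, 0.6, 1], [-1, -1, -0.4, 0, 0, 0.7, 1], [-1, -1, -0.4, 0, 0, 0.717, 1]]]}}

```text
time: 0.95
position: [0.2737, 0.4872, 0.332]
tool_rot: [2.098, 2.338, -0.001]
ft_force: [1.2, -0.1, 0.1]
grip_width: 1.0
grip_force: 0.0
```

Call:
{"fn": "play_rows", "kwargs": {"increments": [[[-0.4, 0.1, 0, 0, 0, 0, 1], [-0.8, 0.18, 0, 0, 0, 0, 1], [-1, 0.226, 0, 0, 0, 0, 1]]]}}

```text
time: 1.25
position: [0.3089, 0.3874, 0.3321]
tool_rot: [2.096, 2.339, -0.001]
ft_force: [-0.9, -0.4, -0.1]
grip_width: 1.0
grip_force: 0.0
```

Call:
{"fn": "play_rows", "kwargs": {"increments": [[[-0.4, 0.1, 0, 0, 0, 0, 1], [-0.8, 0.18, 0, 0, 0, 0, 1], [-1, 0.226, 0, 0, 0, 0, 1]]]}}

```text
time: 1.55
position: [0.3423, 0.2907, 0.3323]
tool_rot: [2.097, 2.339, 0.0]
ft_force: [-0.4, 0.7, -0.6]
grip_width: 0.994
grip_force: 0.0
```

Call:
{"fn": "play_rows", "kwargs": {"increments": [[[-0.4, 0.1, 0, 0, 0, 0, 1], [-0.8, 0.18, 0, 0, 0, 0, 1], [-1, 0.226, 0, 0, 0, 0, 1]]]}}

```text
time: 1.85
position: [0.3758, 0.1938, 0.3324]
tool_rot: [2.097, 2.339, 0.001]
ft_force: [-0.5, 0.1, -0.1]
grip_width: 0.997
grip_force: 0.0
```

Call:
{"fn": "play_rows", "kwargs": {"increments": [[[-0.4, 0.1, 0, 0, 0, 0, 1], [-0.8, 0.18, 0, 0, 0, 0, 1], [-1, 0.226, 0, 0, 0, 0, 1]]]}}

```text
time: 2.15
position: [0.4094, 0.0969, 0.3325]
tool_rot: [2.097, 2.339, 0.001]
ft_force: [0.1, 0.3, 0.5]
grip_width: 0.999
grip_force: 0.0
```

Call:
{"fn": "play_rows", "kwargs": {"increments": [[[-0.4, 0.1, 0, 0, 0, 0, 1], [-0.8, 0.18, 0, 0, 0, 0, 1], [-1, 0.226, 0, 0, 0, 0, 1]]]}}

```text
time: 2.45
position: [0.4429, -0.0001, 0.3325]
tool_rot: [2.097, 2.338, 0.001]
ft_force: [0.4, -1.0, -0.3]
grip_width: 1.001
grip_force: 0.0
```

Call:
{"fn": "play_rows", "kwargs": {"increments": [[[-0.4, 0.1, 0, 0, 0, 0, 1], [-0.8, 0.18, 0, 0, 0, 0, 1], [-1, 0.226, 0, 0, 0, 0, 1]]]}}

```text
time: 2.75
position: [0.4764, -0.0971, 0.3326]
tool_rot: [2.096, 2.338, 0.0]
ft_force: [0.6, 0.9, 0.0]
grip_width: 1.004
grip_force: 0.0
```

Call:
{"fn": "play_rows", "kwargs": {"increments": [[[-0.4, 0.1, 0, 0, 0, 0, 0], [-0.8, 0.18, 0, 0, 0, 0, 0], [-1, 0.226, 0, 0, 0, 0, 0], [-1, 0.226, 0, 0, 0, 0, 0], [-1, 0.226, 0, 0, 0, 0, 0]]]}}

```text
time: 3.25
position: [0.5097, -0.1898, 0.3319]
tool_rot: [-2.093, -2.342, 0.001]
ft_force: [-0.6, 1.1, -0.0]
grip_width: 0.631
grip_force: 0.0
```

```bash
python3 - <<'E'
from h import *
s=ctrl.get_state(); print({k:np.round(s[k],3) for k in('time','position','tool_rot','joint_positions')})
save('wrist','w1.png')
E
```

```text
{'time': np.float64(3.25), 'position': array([ 0.51 , -0.19 ,  0.332]), 'tool_rot': array([-2.093e+00, -2.342e+00,  1.000e-03]), 'joint_positions': array([-0.584,  0.094,  0.96 ,  1.684, -0.078,  1.405,  0.499])}
```

View pics/w1.png

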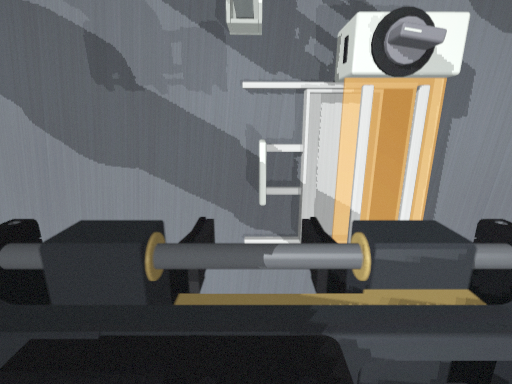

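The wrist view shows the fin top from about (262,141) to (262,204), the tray front wall at column 305, the roof edge at about column 345, and the rails level with the image rows. The tool is therefore aligned with the unit.

```bash
python3 - <<'E'
from h import *
C=cam('wrist'); im=cv2.imread('pics/w1.png').astype(int)
s=ctrl.get_state(); M=R.from_rotvec(s['tool_rot']).as_matrix(); print('toolx yaw',np.degrees(np.arctan2(M[1,0],M[0,0])))
g=im.min(2); sub=g[130:215,250:275]; 
for r in (145,170,198): print(r,g[r,254:274])
print(g[132:150,262],g[195:212,262])
print(g[76:96,280],g[76:96,325], g[76:96,250])
for u,v,z in [(262,141,.054),(262,204,.054),(262,172,.054),(243,85,.015),(335,85,.015),(305,95,.03),(304,240,.03),(353,90,.055),(342,238,.055),(405,38,.115)]:
    p=ray(C,u,v,z); print(u,v,p.round(4), 'tool',(M.T@(p-s['position'])).round(4))
E
```

```text
toolx yaw 96.5320759502955
145 [112 112 113 110 127 199 253 255 255 254 249 215 173 189 187 189 189 188
 188 194]
170 [ 79  80  81  77  88 142 192 207 209 211 214 199 115  91  91  92  92  93
  89  94]
198 [ 96  96  94  94 101 155 195 208 212 213 214 199  97  96  94  90  95  93
  92  93]
[127 126 125 128 128 126 123 149 184 200 229 251 255 255 255 254 255 255] [211 212 212 212 210 212 210 212 211 196 143  91  91  93  95  95  90]
[126 126 127 123 112 143 207 238 237 237 234 218 129  98  95  97  97  96
 108 126] [ 80  79  82  82  78  94 165 214 220 218 218 200 154 207 231 221 178 138
 167 169] [130 129 130 123 115 152 211 239 237 235 232 213 121 100  99  99  99 110
 128 130]
262 141 [ 0.5108 -0.1479  0.054 ] tool [0.0404 0.0058 0.278 ]
262 204 [ 0.5212 -0.2357  0.054 ] tool [-0.048   0.0062  0.2779]
262 172 [ 0.5158 -0.1897  0.054 ] tool [-0.0017  0.006   0.2779]
243 85 [ 0.4762 -0.077   0.015 ] tool [ 0.1147 -0.0205  0.3171]
335 85 [ 0.6045 -0.0624  0.015 ] tool [0.1147 0.1087 0.317 ]
305 95 [ 0.5624 -0.0816  0.03  ] tool [0.1003 0.0647 0.302 ]
304 240 [ 0.5951 -0.2948  0.03  ] tool [-0.1151  0.0729  0.3018]
353 90 [ 0.6183 -0.0711  0.055 ] tool [0.1045 0.1213 0.277 ]
342 238 [ 0.6441 -0.2741  0.055 ] tool [-0.1001  0.1239  0.2768]
405 38 [ 0.6416 -0.0237  0.115 ] tool [0.149  0.1499 0.217 ]
```

Call:
{"fn": "play_rows", "kwargs": {"increments": [[[-0.02, 0.03, 0.4, 0, 0, 0, 0], [-0.035, 0.06, 0.8, 0, 0, 0, 0], [-0.035, 0.06, 1, 0, 0, 0, 0]]]}}

```text
time: 3.6
position: [0.5151, -0.1902, 0.2291]
tool_rot: [-2.086, -2.343, 0.001]
ft_force: [0.0, 0.9, 0.1]
grip_width: 0.504
grip_force: 0.0
```

Call:
{"fn": "play_rows", "kwargs": {"increments": [[[0, 0, 0.4, 0, 0, 0, 0], [0, 0, 0.7, 0, 0, 0, 0], [0, 0, 0.9, 0, 0, 0, 0], [0, 0, 0.9, 0, 0, 0, 0], [0, 0, 0.9, 0, 0, 0, 0]]]}}

```text
time: 4.1
position: [0.5164, -0.1919, 0.1427]
tool_rot: [-2.09, -2.345, -0.001]
ft_force: [-0.1, 0.4, 0.4]
grip_width: 0.502
grip_force: 0.0
```

Call:
{"fn": "play_rows", "kwargs": {"increments": [[[0, 0, 0.1, 0, 0, 0, 0], [0, 0, 0.2, 0, 0, 0, 0], [0, 0, 0.3, 0, 0, 0, 0], [0, 0, 0.4, 0, 0, 0, 0], [0, 0, 0.5, 0, 0, 0, 0], [0, 0, 0.51, 0, 0, 0, 0], [0, 0, 0.51, 0, 0, 0, 0]]]}}

```text
time: 4.8
position: [0.5158, -0.1933, 0.0908]
tool_rot: [-2.093, -2.342, 0.001]
ft_force: [0.4, -0.3, 0.2]
grip_width: 0.497
grip_force: 0.0
```

Call:
{"fn": "play_rows", "kwargs": {"increments": [[[0, 0, 0, 0, 0, 0, -1], [0, 0, 0, 0, 0, 0, -1], [0, 0, 0, 0, 0, 0, -1], [0, 0, 0, 0, 0, 0, -1], [0, 0, 0, 0, 0, 0, -1], [0, 0, 0, 0, 0, 0, -1]]], "squeeze": 25}}

```text
time: 5.4
position: [0.5162, -0.1931, 0.0914]
tool_rot: [2.093, 2.343, 0.001]
ft_force: [0.1, 1.3, -0.5]
grip_width: 0.117
grip_force: 25.0
```

The grip closed at 10.2 mm, which matches the fin. Now I pull the tray out.

Call:
{"fn": "play_rows", "kwargs": {"increments": [[[0, -0.1, 0, 0, 0, 0, -1], [0, -0.2, 0, 0, 0, 0, -1], [0, -0.3, 0, 0, 0, 0, -1], [0, -0.4, 0, 0, 0, 0, -1], [0, -0.5, 0, 0, 0, 0, -1], [0, -0.6, 0, 0, 0, 0, -1], [0, -0.62, 0, 0, 0, 0, -1], [0, -0.64, 0, 0, 0, 0, -1]]]}}

```text
time: 6.2
position: [0.4522, -0.2002, 0.0914]
tool_rot: [2.093, 2.343, 0.001]
ft_force: [0.7, 0.9, 1.6]
grip_width: 0.111
grip_force: 25.0
```

Call:
{"fn": "play_rows", "kwargs": {"increments": [[[0, -0.02, 0, 0, 0, 0, -1], [0, -0.03, 0, 0, 0, 0, -1], [0, -0.04, 0, 0, 0, 0, -1], [0, -0.05, 0, 0, 0, 0, -1], [0, -0.05, 0, 0, 0, 0, -1]]]}}

```text
time: 6.7
position: [0.4475, -0.2007, 0.0914]
tool_rot: [-2.092, -2.343, -0.0]
ft_force: [0.3, 2.5, 4.4]
grip_width: 0.11
grip_force: 25.0
```

Call:
{"fn": "play_rows", "kwargs": {"increments": [[[0, -0.02, 0, 0, 0, 0, -1], [0, -0.04, 0, 0, 0, 0, -1], [0, -0.05, 0, 0, 0, 0, -1], [0, -0.05, 0, 0, 0, 0, -1]]]}}

```text
time: 7.1
position: [0.4423, -0.2013, 0.0913]
tool_rot: [-2.092, -2.343, -0.001]
ft_force: [-0.4, 4.3, 6.5]
grip_width: 0.116
grip_force: 25.0
```

Call:
{"fn": "play_rows", "kwargs": {"increments": [[[0, -0.02, 0, 0, 0, 0, -1], [0, -0.04, 0, 0, 0, 0, -1], [0, -0.05, 0, 0, 0, 0, -1], [0, -0.05, 0, 0, 0, 0, -1]]]}}

```text
time: 7.5
position: [0.4372, -0.2019, 0.0913]
tool_rot: [-2.093, -2.343, -0.001]
ft_force: [0.5, 2.9, 5.9]
grip_width: 0.116
grip_force: 25.0
```

Call:
{"fn": "play_rows", "kwargs": {"increments": [[[0, -0.02, 0, 0, 0, 0, -1], [0, -0.04, 0, 0, 0, 0, -1], [0, -0.05, 0, 0, 0, 0, -1], [0, -0.05, 0, 0, 0, 0, -1]]]}}

```text
time: 7.9
position: [0.4357, -0.2019, 0.0914]
tool_rot: [2.087, 2.339, 0.006]
ft_force: [13.1, 2.1, -8.2]
grip_width: 0.112
grip_force: 25.1
```

```bash
python3 - <<'E'
from h import *
s=ctrl.get_state(); print(np.round(s['ft_force'],1),np.round(s['torque'],2),s['position'])
save('top','t2.png')
im=cv2.imread('pics/t2.png'); cv2.imwrite('pics/t2c.png',cv2.resize(im[120:260,240:400],None,fx=4,fy=4,interpolation=cv2.INTER_CUBIC))
E
```

```text
[13.1  2.1 -8.2] [ 0.56 -2.33 -0.09] [ 0.43570664 -0.20188745  0.09141828]
```

View pics/t2c.png

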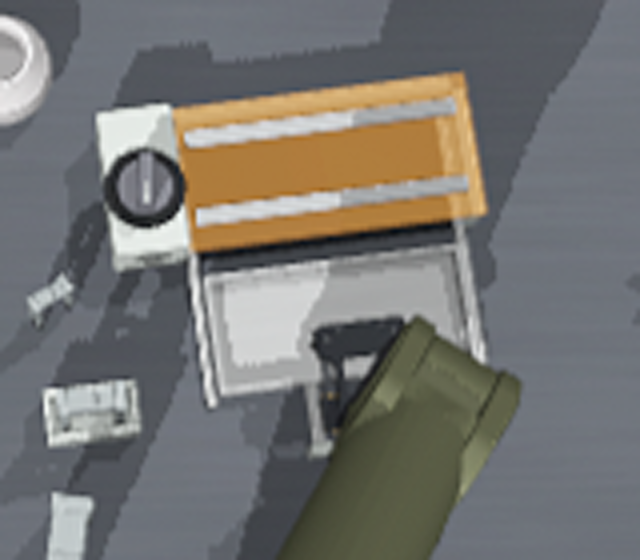

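The pull met 13 N at x=0.436, so the tray is against its out stop, and the view shows it clear of the roof. That puts the unit origin at about (0.676,-0.1745). Next I release, lift and move over the stand.

Call:
{"fn": "play_rows", "kwargs": {"increments": [[[0, 0.03, 0, 0, 0, 0, -1], [0, 0.03, 0, 0, 0, 0, 0], [0, 0.03, 0, 0, 0, 0, 0], [0, 0.03, 0, 0, 0, 0, 0], [0, 0.03, 0, 0, 0, 0, 0], [0, 0.03, -0.2, 0, 0, 0, 0], [0, 0.03, -0.5, 0, 0, 0, 0], [0, 0.03, -0.6, 0, 0, 0, 0]]]}}

```text
time: 8.75
position: [0.4364, -0.2032, 0.1532]
tool_rot: [2.092, 2.34, 0.003]
ft_force: [-0.1, 1.2, 1.1]
grip_width: 0.495
grip_force: 0.0
```

Call:
{"fn": "play_rows", "kwargs": {"increments": [[[0, 0, -0.4, 0, 0, 0, 1], [0, 0, -0.8, 0, 0, 0, 1], [0, 0, -1, 0, 0, -0.1, 1], [0, 0, -1, 0, 0, -0.2, 1], [0, 0, -1, 0, 0, -0.3, 1], [0, 0, -1, 0, 0, -0.4, 1], [0, 0, -1, 0, 0, -0.5, 1]]]}}

```text
time: 9.45
position: [0.4352, -0.2022, 0.2508]
tool_rot: [-1.08, -2.95, -0.0]
ft_force: [-0.1, 0.0, 0.8]
grip_width: 0.982
grip_force: 0.0
```

Call:
{"fn": "play_rows", "kwargs": {"increments": [[[0, 0, -0.2, 0, 0, -0.1, 1], [0, 0, -0.4, 0, 0, -0.2, 1], [0, 0, -0.8, 0, 0, -0.3, 1], [0, 0, -0.8, 0, 0, -0.4, 1], [0, 0, -0.8, 0, 0, -0.5, 1], [0, 0, -0.8, 0, 0, -0.5, 1]]]}}

```text
time: 10.05
position: [0.4354, -0.2023, 0.331]
tool_rot: [-0.128, 3.139, 0.001]
ft_force: [0.8, 0.1, 0.3]
grip_width: 1.001
grip_force: 0.0
```

Call:
{"fn": "play_rows", "kwargs": {"increments": [[[-0.05, 0.3, 0, 0, 0, 0, 1], [-0.1, 0.6, 0, 0, 0, 0, 1], [-0.12, 0.77, 0, 0, 0, 0, 1]]]}}

```text
time: 10.35
position: [0.4414, -0.122, 0.3306]
tool_rot: [0.126, -3.138, -0.001]
ft_force: [0.6, 0.1, -0.0]
grip_width: 0.997
grip_force: 0.0
```

Call:
{"fn": "play_rows", "kwargs": {"increments": [[[-0.05, 0.3, 0, 0, 0, 0, 1], [-0.1, 0.6, 0, 0, 0, 0, 1], [-0.12, 0.77, 0, 0, 0, 0, 1]]]}}

```text
time: 10.65
position: [0.4473, -0.0443, 0.3306]
tool_rot: [0.126, -3.138, -0.001]
ft_force: [0.4, -0.4, 0.7]
grip_width: 0.999
grip_force: 0.0
```

Call:
{"fn": "play_rows", "kwargs": {"increments": [[[-0.05, 0.3, 0, 0, 0, 0, 1], [-0.1, 0.6, 0, 0, 0, 0, 1], [-0.12, 0.77, 0, 0, 0, 0, 1], [-0.12, 0.77, 0, 0, 0, 0, 1], [-0.12, 0.77, 0, 0, 0, 0, 1]]]}}

```text
time: 11.15
position: [0.4535, 0.0297, 0.331]
tool_rot: [0.121, -3.139, 0.002]
ft_force: [0.5, -0.3, 0.7]
grip_width: 1.003
grip_force: 0.0
```

```bash
python3 - <<'E'
from h import *
s=ctrl.get_state(); print({k:np.round(s[k],3) for k in('time','position','tool_rot','joint_positions')})
save('wrist','w2.png')
E
```

```text
{'time': np.float64(11.15), 'position': array([0.454, 0.03 , 0.331]), 'tool_rot': array([ 1.210e-01, -3.139e+00,  2.000e-03]), 'joint_positions': array([-0.89 , -0.185,  0.683,  1.869,  0.119,  1.419,  1.414])}
```

View pics/w2.png

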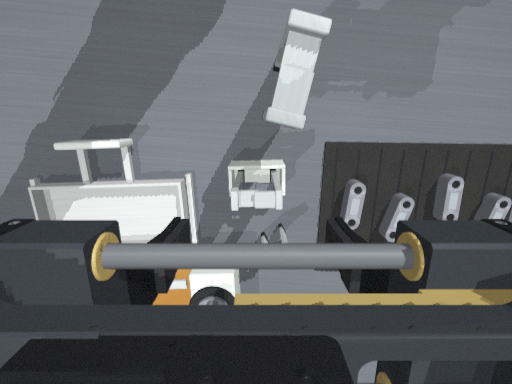

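```bash
python3 - <<'E'
import cv2
im=cv2.imread('pics/w2.png'); cv2.imwrite('pics/w2c.png',cv2.resize(im[145:225,210:310],None,fx=7,fy=7,interpolation=cv2.INTER_CUBIC))
E
```

```text
(no output)
```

View pics/w2c.png

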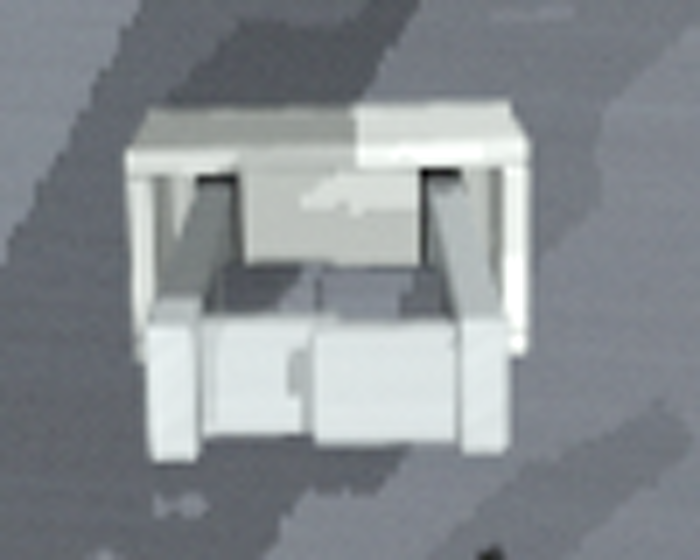

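Arm tops in the crop are at columns 147–200 and 460–510, rows about 320–457. The stand rim edge is level, so yaw is already matched.

```bash
cat >> h.py <<'E'
def rel(p,s):
    M=R.from_rotvec(s['tool_rot']).as_matrix(); return M.T@(np.array(p)-s['position'])
E
python3 - <<'E'
from h import *
s=ctrl.get_state(); C=cam('wrist'); f=lambda a,b:(210+a/7-.5,145+b/7-.5)
for n,a,b,z in [('Lo',147,389,.143),('Ro',510,387,.143),('Lnear',173,322,.143),('Lfar',173,459,.143),('rimNL',128,152,.049),('rimNR',527,152,.049),('rimFL',140,352,.049)]:
    p=ray(C,*f(a,b),z); print(n,p.round(4),rel(p,s).round(4))
E
```

```text
Lo [0.4698 0.0012 0.143 ] [-0.0141 -0.029   0.1882]
Ro [0.4653 0.0567 0.143 ] [-0.0138  0.0266  0.1881]
Lnear [0.4589 0.0047 0.143 ] [-0.0035 -0.0248  0.1882]
Lfar [0.4809 0.0058 0.143 ] [-0.0254 -0.0253  0.1882]
rimNL [ 0.4507 -0.0125  0.049 ] [ 0.006  -0.0412  0.2822]
rimNR [0.4447 0.0662 0.049 ] [0.006  0.0377 0.2821]
rimFL [ 0.4916 -0.0081  0.049 ] [-0.0351 -0.04    0.2822]
```

Call:
{"fn": "play_rows", "kwargs": {"increments": [[[-0.142, -0.013, 0.1, 0, 0, 0, 1], [-0.142, -0.013, 0.2, 0, 0, 0, 1], [-0.142, -0.013, 0.5, 0, 0, 0, 1], [-0.142, -0.013, 0.8, 0, 0, 0, 1], [-0.142, -0.013, 1, 0, 0, 0, 1], [-0.142, -0.013, 1, 0, 0, 0, 1]]]}}

```text
time: 11.8
position: [0.4655, 0.0293, 0.2285]
tool_rot: [0.118, -3.134, 0.003]
ft_force: [0.2, -0.8, 0.0]
grip_width: 0.997
grip_force: 0.0
```

Call:
{"fn": "play_rows", "kwargs": {"increments": [[[0, 0, 0.1, 0, 0, 0, 1], [0, 0, 0.2, 0, 0, 0, 1], [0, 0, 0.3, 0, 0, 0, 1], [0, 0, 0.4, 0, 0, 0, 1], [0, 0, 0.5, 0, 0, 0, 1], [0, 0, 0.6, 0, 0, 0, 1], [0, 0, 0.65, 0, 0, 0, 1], [0, 0, 0.65, 0, 0, 0, 1]]]}}

```text
time: 12.6
position: [0.4674, 0.0305, 0.1654]
tool_rot: [0.121, -3.138, 0.001]
ft_force: [-0.8, -0.4, 0.6]
grip_width: 1.002
grip_force: 0.0
```

Call:
{"fn": "play_rows", "kwargs": {"increments": [[[0, 0, 0, 0, 0, 0, 0.2], [0, 0, 0, 0, 0, 0, 0.2], [0, 0, 0, 0, 0, 0, 0.18], [0, 0, 0, 0, 0, 0, 0.18], [0, 0, 0, 0, 0, 0, 0.18], [0, 0, 0, 0, 0, 0, 0.18], [0, 0, 0, 0, 0, 0, 0.18]]], "squeeze": 30}}

```text
time: 13.3
position: [0.4679, 0.0311, 0.1664]
tool_rot: [-0.122, 3.139, 0.001]
ft_force: [-0.3, 1.7, 1.2]
grip_width: 0.601
grip_force: 9.4
```

The tongs are held at 52 mm with 9.4 N on the pads. Now I lift them out and look at the mat.

Call:
{"fn": "play_rows", "kwargs": {"increments": [[[0, 0, -0.15, 0, 0, 0, 0.18], [0, 0, -0.3, 0, 0, 0, 0.18], [0, 0, -0.5, 0, 0, 0, 0.18], [0, 0, -0.7, 0, 0, 0, 0.18], [0, 0, -0.9, 0, 0, 0, 0.18], [0, 0, -1, 0, 0, 0, 0.18]]]}}

```text
time: 13.9
position: [0.4683, 0.0305, 0.2676]
tool_rot: [-0.121, 3.137, 0.001]
ft_force: [0.8, -0.5, -1.4]
grip_width: 0.593
grip_force: 9.0
```

Call:
{"fn": "play_rows", "kwargs": {"increments": [[[-0.1, 0.1, -0.3, 0, 0, 0, 0.18], [-0.2, 0.3, -0.6, 0, 0, 0, 0.18], [-0.4, 0.5, -0.8, 0, 0, 0, 0.18], [-0.4, 0.5, -1, 0, 0, 0, 0.18]]]}}

```text
time: 14.3
position: [0.5047, 0.0875, 0.3663]
tool_rot: [-0.129, 3.139, -0.001]
ft_force: [0.0, 0.3, -0.5]
grip_width: 0.595
grip_force: 8.9
```

Call:
{"fn": "play_rows", "kwargs": {"increments": [[[-0.1, 0.3, 0, 0, 0, 0, 0.18], [-0.2, 0.6, 0, 0, 0, 0, 0.18], [-0.4, 0.8, 0, 0, 0, 0, 0.18], [-0.4, 1, 0, 0, 0, 0, 0.18]]]}}

```text
time: 14.7
position: [0.537, 0.1876, 0.3649]
tool_rot: [0.121, -3.139, 0.004]
ft_force: [0.4, 0.4, -0.6]
grip_width: 0.596
grip_force: 8.9
```

Call:
{"fn": "play_rows", "kwargs": {"increments": [[[-0.1, 0.3, 0, 0, 0, 0, 0.18], [-0.2, 0.6, 0, 0, 0, 0, 0.18], [-0.4, 0.8, 0, 0, 0, 0, 0.18], [-0.4, 1, 0, 0, 0, 0, 0.18], [-0.4, 1, 0, 0, 0, 0, 0.18], [-0.4, 1, 0, 0, 0, 0, 0.18]]]}}

```text
time: 15.3
position: [0.5675, 0.2886, 0.3659]
tool_rot: [0.122, -3.138, 0.002]
ft_force: [0.8, -0.1, -0.6]
grip_width: 0.592
grip_force: 8.9
```

```bash
python3 - <<'E'
from h import *
s=ctrl.get_state(); print({k:np.round(s[k],3) for k in('time','position','tool_rot','joint_positions','grip_width')})
save('wrist','w3.png')
E
```

```text
{'time': np.float64(15.3), 'position': array([0.568, 0.289, 0.366]), 'tool_rot': array([ 1.220e-01, -3.138e+00,  2.000e-03]), 'joint_positions': array([-0.999,  0.302,  0.629,  1.39 , -0.175,  1.508,  1.267]), 'grip_width': np.float64(0.592)}
```

View pics/w3.png

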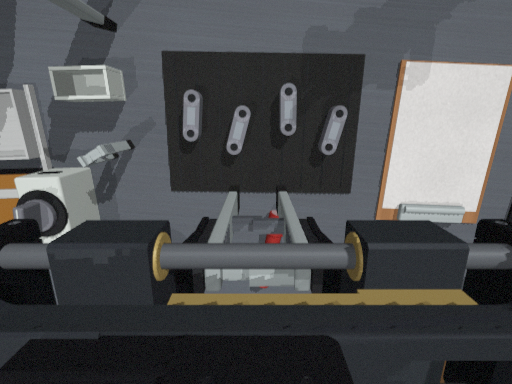

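All four prints are clear on the mat at (192,116), (238,130), (288,109) and (334,130), and the tongs' tips hang at (237,200) and (284,200).

```bash
cat >> h.py <<'E'
def prints(im,s,box):
    """box: u0,v0,u1,v1; prints center xy and axis yaw (deg), length,width"""
    C=cam('wrist',s); u0,v0,u1,v1=box
    g=im[v0:v1,u0:u1].max(2); m=(g>95).astype(np.uint8)
    m=cv2.morphologyEx(m,cv2.MORPH_CLOSE,np.ones((7,7)))
    m=cv2.morphologyEx(m,cv2.MORPH_OPEN,np.ones((5,5)))
    out=[]
    for c in cv2.findContours(m,0,1)[0]:
        if cv2.contourArea(c)<200: continue
        P=np.array([ray(C,x+u0,y+v0,.026)[:2] for x,y in c[:,0]],np.float32)
        (cx,cy),(w,h),a=cv2.minAreaRect(P*1000)
        if w<h: w,h,a=h,w,a+90
        a=(a+90)%180-90
        out.append((cx/1000,cy/1000,a,w,h))
    return sorted(out,key=lambda o:o[1])
E
python3 - <<'E'
from h import *
s=ctrl.get_state(); im=cv2.imread('pics/w3.png')[:,:,::-1]
for p in prints(im,s,(172,60,352,188)): print(np.round(p,3), rel([p[0],p[1],.0],s).round(4))
E
```

```text
[ 0.502  0.18   0.241 74.328 24.156] [ 0.0738 -0.1017  0.3665]
[  0.518   0.253 -10.895  74.944  24.062] [ 0.0521 -0.0304  0.3664]
[ 0.481  0.327  4.051 74.105 23.489] [0.0833 0.0463 0.3664]
[ 0.507  0.401 -9.669 75.436 24.267] [0.0518 0.1178 0.3663]
```

```bash
cat > go.py <<'E'
import sys; from h import *
s=ctrl.get_state(); x,y,z,yaw=map(float,sys.argv[1:5])
M=R.from_rotvec(s['tool_rot']).as_matrix(); a=np.degrees(np.arctan2(M[1,0],M[0,0]))
d=(a-yaw+90)%180-90
print('pos',np.round(s['position'],4),'yaw',round(a,2),'j',np.round(s['joint_positions'],2),'w',round(s['grip_width']*87,1),'f',round(s['grip_force'],1))
print('shift',(rel([x,y,z],s)*10).round(3),'turn',round(d/90,3),'tilt',np.degrees(np.arccos(-M[2,2])).round(2))
E
echo
```

Call:
{"fn": "play_rows", "kwargs": {"increments": [[[0.3, -0.4, 0, 0, 0, 0.02, 0.18], [0.6, -0.8, 0.2, 0, 0, 0.047, 0.18], [0.738, -1, 0.4, 0, 0, 0.047, 0.18], [0.738, -1.0, 0.4, 0, 0, 0.047, 0.18]]]}}

```text
time: 15.75
position: [0.4993, 0.1768, 0.3236]
tool_rot: [-0.006, -3.135, 0.002]
ft_force: [0.4, 0.3, -0.8]
grip_width: 0.589
grip_force: 8.9
```

Call:
{"fn": "play_rows", "kwargs": {"increments": [[[0, 0, 0.3, 0, 0, 0, 0.18], [0, 0, 0.6, 0, 0, 0, 0.18], [0, 0, 0.9, 0, 0, 0, 0.18], [0, 0, 1, 0, 0, 0, 0.18], [0, 0, 1, 0, 0, 0, 0.18], [0, 0, 1, 0, 0, 0, 0.18]]]}}

```text
time: 16.35
position: [0.5032, 0.1838, 0.2278]
tool_rot: [-0.005, 3.14, 0.002]
ft_force: [0.6, 0.1, -0.8]
grip_width: 0.594
grip_force: 8.9
```

```bash
python3 go.py .502 .180 .171 0.2; python3 - <<'E'
from h import *
save('wrist','w4.png')
E
```

```text
pos [0.5032 0.1838 0.2278] yaw -179.83 j [-1.02  0.13  0.67  1.84 -0.09  1.19  1.25] w 51.7 f 8.9
shift [ 0.013 -0.038  0.568] turn -0.0 tilt 0.13
```

View pics/w4.png

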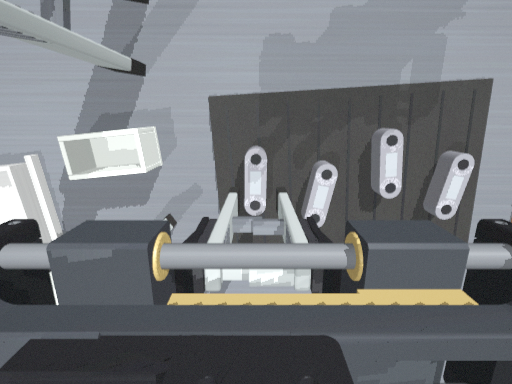

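The first print sits at about (255,181), between the tips seen at columns 236 and 281.

```bash
python3 - <<'E'
from h import *
s=ctrl.get_state(); im=cv2.imread('pics/w4.png')[:,:,::-1]; C=cam('wrist',s)
print('px top of A',proj(C,[.502+.038,.18,.028]),proj(C,[.502-.038,.18,.028]))
# tips at tool z .161, x 0, y +-18
M=R.from_rotvec(s['tool_rot']).as_matrix()
for y in(-.018,.018): print('tip inner near edge',proj(C,M@np.array([.011,y,.161])+s['position']))
E
```

```text
px top of A [253.7725394  215.44491964] [253.7205742  148.16676161]
tip inner near edge [238.66283751 183.24637222]
tip inner near edge [276.45222624 183.23865014]
```

The prediction matches: the tips are black and vanish against the mat. I descend and squeeze.

Call:
{"fn": "play_rows", "kwargs": {"increments": [[[0.013, -0.038, 0, 0, 0, 0, 0.18], [0.013, -0.038, 0.1, 0, 0, 0, 0.18], [0.013, -0.038, 0.2, 0, 0, 0, 0.18], [0.013, -0.038, 0.3, 0, 0, 0, 0.18], [0.013, -0.038, 0.4, 0, 0, 0, 0.18], [0.013, -0.038, 0.5, 0, 0, 0, 0.18], [0.013, -0.038, 0.57, 0, 0, 0, 0.18], [0.013, -0.038, 0.57, 0, 0, 0, 0.18]]]}}

```text
time: 17.2
position: [0.5004, 0.1797, 0.1679]
tool_rot: [0.005, -3.14, 0.002]
ft_force: [0.1, -0.2, -1.2]
grip_width: 0.591
grip_force: 8.9
```

Call:
{"fn": "play_rows", "kwargs": {"increments": [[[0, 0, 0, 0, 0, 0, 0.08], [0, 0, 0, 0, 0, 0, 0], [0, 0, 0, 0, 0, 0, -0.2], [0, 0, 0, 0, 0, 0, -0.3], [0, 0, 0, 0, 0, 0, -0.3], [0, 0, 0, 0, 0, 0, -0.3]]], "squeeze": 25}}

```text
time: 17.8
position: [0.5014, 0.1802, 0.1698]
tool_rot: [-0.006, 3.141, 0.001]
ft_force: [-0.3, 0.2, 1.3]
grip_width: 0.455
grip_force: 25.0
```

```bash
python3 go.py .556 -.2665 .30 6.5
```

```text
pos [0.5014 0.1802 0.1698] yaw -179.79 j [-1.    0.19  0.66  1.91 -0.13  1.08  1.3 ] w 39.6 f 25.0
shift [-0.531 -4.468 -1.305] turn -0.07 tilt 0.06
```

Call:
{"fn": "play_rows", "kwargs": {"increments": [[[0, 0, -0.1, 0, 0, 0, -0.3], [0, 0, -0.3, 0, 0, 0, -0.3], [0, 0, -0.6, 0, 0, 0, -0.3], [0, 0, -0.9, 0, 0, 0, -0.3], [0, 0, -1, 0, 0, 0, -0.3]]]}}

```text
time: 18.3
position: [0.5024, 0.1801, 0.2726]
tool_rot: [-0.005, 3.137, 0.004]
ft_force: [0.6, -0.1, -2.1]
grip_width: 0.452
grip_force: 25.0
```

Call:
{"fn": "play_rows", "kwargs": {"increments": [[[0, -0.2, -0.2, 0, 0, 0, -0.3], [-0.05, -0.5, -0.3, 0, 0, 0, -0.3], [-0.12, -0.8, -0.3, 0, 0, 0, -0.3], [-0.12, -1, -0.3, 0, 0, 0, -0.3]]]}}

```text
time: 18.7
position: [0.5138, 0.0773, 0.2992]
tool_rot: [-0.002, 3.141, -0.001]
ft_force: [0.6, -0.4, -1.8]
grip_width: 0.451
grip_force: 25.0
```

Call:
{"fn": "play_rows", "kwargs": {"increments": [[[-0.04, -0.35, 0, 0, 0, 0, -0.3], [-0.08, -0.7, 0, 0, 0, 0, -0.3], [-0.12, -1, 0, 0, 0, 0, -0.3]]]}}

```text
time: 19.0
position: [0.5252, -0.022, 0.2986]
tool_rot: [0.004, -3.141, 0.0]
ft_force: [-0.1, -0.4, -2.4]
grip_width: 0.454
grip_force: 25.0
```

Call:
{"fn": "play_rows", "kwargs": {"increments": [[[-0.04, -0.35, 0, 0, 0, 0, -0.3], [-0.08, -0.7, 0, 0, 0, 0, -0.3], [-0.12, -1, 0, 0, 0, 0, -0.3]]]}}

```text
time: 19.3
position: [0.5375, -0.1219, 0.2987]
tool_rot: [0.004, -3.141, 0.0]
ft_force: [0.4, -0.3, -2.1]
grip_width: 0.455
grip_force: 25.0
```

Call:
{"fn": "play_rows", "kwargs": {"increments": [[[-0.04, -0.35, 0, 0, 0, 0, -0.3], [-0.08, -0.7, 0, 0, 0, 0, -0.3], [-0.12, -1, 0, 0, 0, 0, -0.3]]]}}

```text
time: 19.6
position: [0.5499, -0.2216, 0.2985]
tool_rot: [0.004, -3.14, 0.0]
ft_force: [0.5, 0.7, 0.1]
grip_width: 0.452
grip_force: 25.0
```

Call:
{"fn": "play_rows", "kwargs": {"increments": [[[-0.03, -0.25, 0, 0, 0, -0.07, -0.3], [-0.05, -0.468, 0, 0, 0, -0.07, -0.3], [-0.05, -0.468, 0, 0, 0, -0.07, -0.3], [-0.05, -0.468, 0, 0, 0, -0.07, -0.3], [-0.05, -0.468, 0, 0, 0, -0.07, -0.3]]]}}

```text
time: 20.1
position: [0.5558, -0.2652, 0.2987]
tool_rot: [0.18, -3.136, -0.002]
ft_force: [0.4, -0.3, -1.6]
grip_width: 0.453
grip_force: 25.0
```

```bash
python3 go.py .556 -.2665 .175 6.5; python3 - <<'E'
from h import *
im=save('wrist','w5.png'); s=ctrl.get_state(); C=cam('wrist',s)
c=np.array([.547,-.189]); ex=np.array([.9936,.113]); ey=np.array([-.113,.9936])
out=im[:,:,::-1].copy()
P=[proj(C,[*(c+a*.048*ex+b*.110*ey),.030]) for a,b in((-1,-1),(-1,1),(1,1),(1,-1))]
cv2.polylines(out,[np.int32(P)],True,(0,0,255),1); print(np.round(P))
cv2.imwrite('pics/w5o.png',out)
E
```

```text
pos [ 0.5558 -0.2652  0.2987] yaw -173.41 j [-0.35  0.35  0.96  1.56 -0.29  1.39  2.32] w 39.4 f 25.0
shift [-1.000e-03 -1.500e-02  1.237e+00] turn 0.001 tilt 0.09
[[232. 136.]
 [401. 136.]
 [391. 206.]
 [233. 206.]]
```

View pics/w5o.png

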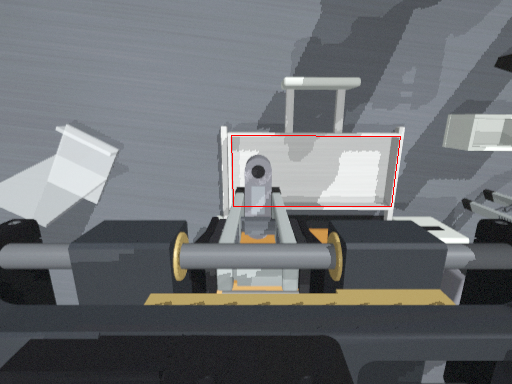

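The print is held in the tongs, and the predicted tray outline (red) matches the tray within 2 px. I lower it and release.

Call:
{"fn": "play_rows", "kwargs": {"increments": [[[0, -0.015, 0.2, 0, 0, 0, -0.3], [0, -0.015, 0.5, 0, 0, 0, -0.3], [0, -0.015, 0.8, 0, 0, 0, -0.3], [0, -0.015, 0.9, 0, 0, 0, -0.3], [0, -0.015, 0.95, 0, 0, 0, -0.3], [0, -0.015, 0.95, 0, 0, 0, -0.3]]]}}

```text
time: 20.75
position: [0.5562, -0.2678, 0.2047]
tool_rot: [-0.179, 3.136, -0.0]
ft_force: [0.6, 0.4, -1.2]
grip_width: 0.456
grip_force: 25.0
```

Call:
{"fn": "play_rows", "kwargs": {"increments": [[[0, 0, 0.1, 0, 0, 0, -0.3], [0, 0, 0.15, 0, 0, 0, -0.3], [0, 0, 0.2, 0, 0, 0, -0.3], [0, 0, 0.25, 0, 0, 0, -0.3], [0, 0, 0.285, 0, 0, 0, -0.3], [0, 0, 0.285, 0, 0, 0, -0.3], [0, 0, 0.285, 0, 0, 0, -0.3]]]}}

```text
time: 21.45
position: [0.5558, -0.2682, 0.1758]
tool_rot: [-0.178, 3.136, -0.0]
ft_force: [0.3, -0.5, -2.6]
grip_width: 0.453
grip_force: 25.0
```

```bash
python3 go.py .556 -.2665 .1745 6.5
```

```text
pos [ 0.5558 -0.2682  0.1758] yaw -173.5 j [-0.3   0.45  0.9   1.7  -0.38  1.17  2.39] w 39.4 f 25.0
shift [-0.004  0.017  0.013] turn -0.0 tilt 0.0
```

Call:
{"fn": "play_rows", "kwargs": {"increments": [[[0, 0.017, 0.013, 0, 0, 0, -0.3], [0, 0.017, 0.013, 0, 0, 0, -0.1], [0, 0.017, 0.013, 0, 0, 0, 0], [0, 0.017, 0.013, 0, 0, 0, 0.1], [0, 0.017, 0.013, 0, 0, 0, 0.18], [0, 0.017, 0.013, 0, 0, 0, 0.18], [0, 0.017, 0.013, 0, 0, 0, 0.18], [0, 0.017, 0.013, 0, 0, 0, 0.18]]], "squeeze": 30}}

```text
time: 22.25
position: [0.5556, -0.2665, 0.1745]
tool_rot: [-0.178, 3.136, 0.0]
ft_force: [-0.8, -1.3, -0.8]
grip_width: 0.585
grip_force: 8.9
```

Call:
{"fn": "play_rows", "kwargs": {"increments": [[[0, 0, -0.1, 0, 0, 0, 0.18], [0, 0, -0.3, 0, 0, 0, 0.18], [0, 0, -0.6, 0, 0, 0, 0.18], [0, 0, -0.9, 0, 0, 0, 0.18], [0, 0, -1, 0, 0, 0, 0.18], [0, 0, -1, 0, 0, 0, 0.18]]]}}

```text
time: 22.85
position: [0.5562, -0.267, 0.2762]
tool_rot: [-0.178, 3.133, -0.002]
ft_force: [0.8, -0.3, -0.7]
grip_width: 0.592
grip_force: 8.9
```

```bash
python3 go.py .518 .253 .171 -10.9
```

```text
pos [ 0.5562 -0.267   0.2762] yaw -173.5 j [-0.35  0.36  0.95  1.59 -0.3   1.34  2.33] w 51.5 f 8.9
shift [-0.205  5.212  1.047] turn 0.193 tilt 0.2
```

```bash
cat > chk.py <<'E'
from h import *
im=ctrl.get_image('top'); C=cam('top'); g=im[175:255,140:240].max(2)
m=cv2.morphologyEx((g>95).astype(np.uint8),cv2.MORPH_CLOSE,np.ones((3,3)))
n,l,st,ce=cv2.connectedComponentsWithStats(m)
for i in range(1,n):
    if 40<st[i,4]<400: print(st[i,4],ray(C,ce[i][0]+140,ce[i][1]+175,.026)[:2].round(3))
E
python3 chk.py
```

```text
149 [0.518 0.254]
149 [0.507 0.402]
152 [0.482 0.328]
```

Call:
{"fn": "play_rows", "kwargs": {"increments": [[[-0.01, 0.2, -0.1, 0, 0, 0, 0.18], [-0.02, 0.5, -0.2, 0, 0, 0, 0.18], [-0.04, 0.8, -0.2, 0, 0, 0, 0.18], [-0.04, 1, -0.2, 0, 0, 0, 0.18]]]}}

```text
time: 23.3
position: [0.5478, -0.1636, 0.2926]
tool_rot: [0.182, -3.134, -0.003]
ft_force: [-0.4, 0.2, -1.6]
grip_width: 0.592
grip_force: 8.9
```

Call:
{"fn": "play_rows", "kwargs": {"increments": [[[-0.02, 0.4, 0, 0, 0, 0, 0.18], [-0.04, 0.8, 0, 0, 0, 0, 0.18], [-0.04, 1, 0, 0, 0, 0, 0.18]]]}}

```text
time: 23.6
position: [0.54, -0.0619, 0.2923]
tool_rot: [0.186, -3.133, -0.003]
ft_force: [1.0, -0.4, -1.5]
grip_width: 0.596
grip_force: 8.9
```

Call:
{"fn": "play_rows", "kwargs": {"increments": [[[-0.02, 0.4, 0, 0, 0, 0, 0.18], [-0.04, 0.8, 0, 0, 0, 0, 0.18], [-0.04, 1, 0, 0, 0, 0, 0.18]]]}}

```text
time: 23.9
position: [0.5321, 0.0378, 0.2924]
tool_rot: [0.186, -3.133, -0.002]
ft_force: [0.7, 0.3, 0.0]
grip_width: 0.598
grip_force: 8.9
```

Call:
{"fn": "play_rows", "kwargs": {"increments": [[[-0.02, 0.4, 0, 0, 0, 0, 0.18], [-0.04, 0.8, 0, 0, 0, 0, 0.18], [-0.04, 1, 0, 0, 0, 0, 0.18]]]}}

```text
time: 24.2
position: [0.5244, 0.1374, 0.2922]
tool_rot: [0.186, -3.133, -0.0]
ft_force: [0.6, -0.8, -1.1]
grip_width: 0.59
grip_force: 8.9
```

Call:
{"fn": "play_rows", "kwargs": {"increments": [[[-0.02, 0.4, 0, 0, 0, 0, 0.18], [-0.04, 0.8, 0, 0, 0, 0, 0.18], [-0.04, 1, 0, 0, 0, 0.1, 0.18], [-0.04, 1.0, 0, 0, 0, 0.19, 0.18], [-0.04, 1.0, 0, 0, 0, 0.19, 0.18]]]}}

```text
time: 24.7
position: [0.5177, 0.2333, 0.2923]
tool_rot: [-0.287, -3.126, 0.005]
ft_force: [0.1, -0.3, -1.4]
grip_width: 0.597
grip_force: 8.9
```

```bash
python3 go.py .518 .253 .171 -10.9
```

```text
pos [0.5177 0.2333 0.2923] yaw 169.49 j [-1.11  0.17  0.72  1.68 -0.11  1.34  1.02] w 52.0 f 8.9
shift [0.03  0.198 1.212] turn 0.004 tilt 0.22
```

Call:
{"fn": "play_rows", "kwargs": {"increments": [[[0.03, 0.1, 0, 0, 0, 0.004, 0.18], [0.03, 0.198, 0, 0, 0, 0.004, 0.18], [0.03, 0.198, 0.2, 0, 0, 0.004, 0.18], [0.03, 0.198, 0.4, 0, 0, 0.004, 0.18], [0.03, 0.198, 0.6, 0, 0, 0.004, 0.18], [0.03, 0.198, 0.65, 0, 0, 0.004, 0.18], [0.03, 0.198, 0.65, 0, 0, 0.004, 0.18], [0.03, 0.198, 0.65, 0, 0, 0.004, 0.18]]]}}

```text
time: 25.5
position: [0.5201, 0.253, 0.2304]
tool_rot: [0.299, 3.126, 0.001]
ft_force: [0.1, 0.3, -1.4]
grip_width: 0.589
grip_force: 8.9
```

```bash
python3 go.py .518 .253 .170 -10.9
```

```text
pos [0.5201 0.253  0.2304] yaw 169.07 j [-1.11  0.24  0.71  1.74 -0.17  1.22  1.02] w 51.3 f 8.9
shift [ 0.021 -0.004  0.604] turn -0.0 tilt 0.08
```

Call:
{"fn": "play_rows", "kwargs": {"increments": [[[0.02, 0, 0.1, 0, 0, 0, 0.18], [0.02, 0, 0.2, 0, 0, 0, 0.18], [0.02, 0, 0.3, 0, 0, 0, 0.18], [0.02, 0, 0.4, 0, 0, 0, 0.18], [0.02, 0, 0.5, 0, 0, 0, 0.18], [0.02, 0, 0.6, 0, 0, 0, 0.18], [0.02, 0, 0.6, 0, 0, 0, 0.18], [0.02, 0, 0.6, 0, 0, 0, 0.18]]]}}

```text
time: 26.3
position: [0.5176, 0.2529, 0.1692]
tool_rot: [-0.3, -3.127, 0.001]
ft_force: [0.0, 0.1, -0.9]
grip_width: 0.592
grip_force: 8.9
```

Call:
{"fn": "play_rows", "kwargs": {"increments": [[[0, 0, 0, 0, 0, 0, 0.08], [0, 0, 0, 0, 0, 0, 0], [0, 0, 0, 0, 0, 0, -0.2], [0, 0, 0, 0, 0, 0, -0.3], [0, 0, 0, 0, 0, 0, -0.3], [0, 0, 0, 0, 0, 0, -0.3]]], "squeeze": 25}}

```text
time: 26.9
position: [0.5178, 0.2532, 0.1699]
tool_rot: [0.3, 3.127, 0.001]
ft_force: [-0.8, -0.1, 0.9]
grip_width: 0.454
grip_force: 25.0
```

Call:
{"fn": "play_rows", "kwargs": {"increments": [[[0, 0, -0.1, 0, 0, 0, -0.3], [0, 0, -0.3, 0, 0, 0, -0.3], [0, 0, -0.6, 0, 0, 0, -0.3], [0, 0, -0.9, 0, 0, 0, -0.3], [0, 0, -1, 0, 0, 0, -0.3]]]}}

```text
time: 27.4
position: [0.5189, 0.2532, 0.273]
tool_rot: [0.3, 3.123, 0.005]
ft_force: [0.8, 0.5, -1.7]
grip_width: 0.455
grip_force: 25.0
```

Call:
{"fn": "play_rows", "kwargs": {"increments": [[[0, 0, -0.2, 0, 0, -0.1, -0.3], [0, 0, -0.3, 0, 0, -0.194, -0.3], [0, 0, -0.3, 0, 0, -0.194, -0.3], [0, 0, -0.3, 0, 0, -0.194, -0.3]]]}}

```text
time: 27.8
position: [0.5172, 0.2527, 0.2985]
tool_rot: [0.173, -3.136, 0.001]
ft_force: [0.7, 0.2, -1.9]
grip_width: 0.454
grip_force: 25.0
```

```bash
python3 go.py .550 -.215 .175 6.5
```

```text
pos [0.5172 0.2527 0.2985] yaw -173.7 j [-1.1   0.18  0.68  1.65 -0.12  1.35  1.28] w 39.5 f 25.0
shift [ 0.186 -4.685  1.238] turn -0.002 tilt 0.07
```

Call:
{"fn": "play_rows", "kwargs": {"increments": [[[0.01, -0.2, 0, 0, 0, 0, -0.3], [0.03, -0.5, 0, 0, 0, 0, -0.3], [0.04, -0.8, 0, 0, 0, 0, -0.3], [0.04, -1, 0, 0, 0, 0, -0.3]]]}}

```text
time: 28.2
position: [0.5247, 0.149, 0.2985]
tool_rot: [0.169, -3.135, 0.003]
ft_force: [-0.8, 0.2, -1.8]
grip_width: 0.452
grip_force: 25.0
```

Call:
{"fn": "play_rows", "kwargs": {"increments": [[[0.01, -0.4, 0, 0, 0, 0, -0.3], [0.03, -0.8, 0, 0, 0, 0, -0.3], [0.04, -1, 0, 0, 0, 0, -0.3]]]}}

```text
time: 28.5
position: [0.5316, 0.0473, 0.2986]
tool_rot: [0.165, -3.136, 0.003]
ft_force: [-0.2, -0.9, -2.1]
grip_width: 0.458
grip_force: 25.0
```

Call:
{"fn": "play_rows", "kwargs": {"increments": [[[0.01, -0.4, 0, 0, 0, 0, -0.3], [0.03, -0.8, 0, 0, 0, 0, -0.3], [0.04, -1, 0, 0, 0, 0, -0.3]]]}}

```text
time: 28.8
position: [0.5383, -0.0523, 0.2987]
tool_rot: [0.165, -3.136, 0.003]
ft_force: [-0.2, -0.3, -1.5]
grip_width: 0.456
grip_force: 25.0
```

Call:
{"fn": "play_rows", "kwargs": {"increments": [[[0.01, -0.4, 0, 0, 0, 0, -0.3], [0.03, -0.8, 0, 0, 0, 0, -0.3], [0.04, -1, 0, 0, 0, 0, -0.3]]]}}

```text
time: 29.1
position: [0.545, -0.1518, 0.2988]
tool_rot: [0.165, -3.136, 0.003]
ft_force: [0.7, 0.2, -1.1]
grip_width: 0.457
grip_force: 25.0
```

Call:
{"fn": "play_rows", "kwargs": {"increments": [[[0.01, -0.3, 0, 0, 0, 0, -0.3], [0.026, -0.6, 0, 0, 0, 0, -0.3], [0.026, -0.685, 0, 0, 0, 0, -0.3], [0.026, -0.685, 0, 0, 0, 0, -0.3], [0.026, -0.685, 0, 0, 0, 0, -0.3]]]}}

```text
time: 29.6
position: [0.5518, -0.2138, 0.2988]
tool_rot: [0.177, -3.136, -0.002]
ft_force: [-0.4, 0.6, -2.1]
grip_width: 0.455
grip_force: 25.0
```

Call:
{"fn": "play_rows", "kwargs": {"increments": [[[0, 0, 0.2, 0, 0, 0, -0.3], [0, 0, 0.4, 0, 0, 0, -0.3], [0, 0, 0.6, 0, 0, 0, -0.3], [0, 0, 0.6, 0, 0, 0, -0.3], [0, 0, 0.6, 0, 0, 0, -0.3]]]}}

```text
time: 30.1
position: [0.5524, -0.2132, 0.2396]
tool_rot: [0.181, -3.136, -0.001]
ft_force: [0.1, 0.3, -1.5]
grip_width: 0.451
grip_force: 25.0
```

```bash
python3 go.py .550 -.215 .1745 6.5
```

```text
pos [ 0.5524 -0.2132  0.2396] yaw -173.4 j [-0.47  0.33  0.96  1.7  -0.28  1.26  2.24] w 39.2 f 25.0
shift [ 0.026 -0.016  0.651] turn 0.001 tilt 0.05
```

Call:
{"fn": "play_rows", "kwargs": {"increments": [[[0.026, -0.016, 0.2, 0, 0, 0, -0.3], [0.026, -0.016, 0.35, 0, 0, 0, -0.3], [0.026, -0.016, 0.45, 0, 0, 0, -0.3], [0.026, -0.016, 0.55, 0, 0, 0, -0.3], [0.026, -0.016, 0.6, 0, 0, 0, -0.3], [0.026, -0.016, 0.65, 0, 0, 0, -0.3], [0.026, -0.016, 0.65, 0, 0, 0, -0.3], [0.026, -0.016, 0.65, 0, 0, 0, -0.3]]]}}

```text
time: 30.9
position: [0.5499, -0.2167, 0.1747]
tool_rot: [-0.178, 3.136, -0.0]
ft_force: [-0.3, 0.1, -1.8]
grip_width: 0.452
grip_force: 25.0
```

Call:
{"fn": "play_rows", "kwargs": {"increments": [[[0, 0, 0, 0, 0, 0, -0.1], [0, 0, 0, 0, 0, 0, 0], [0, 0, 0, 0, 0, 0, 0.1], [0, 0, 0, 0, 0, 0, 0.18], [0, 0, 0, 0, 0, 0, 0.18], [0, 0, 0, 0, 0, 0, 0.18], [0, 0, 0, 0, 0, 0, 0.18]]], "squeeze": 30}}

```text
time: 31.6
position: [0.5497, -0.2164, 0.1744]
tool_rot: [-0.178, 3.137, 0.0]
ft_force: [-0.2, 0.1, -0.9]
grip_width: 0.588
grip_force: 8.9
```

Call:
{"fn": "play_rows", "kwargs": {"increments": [[[0, 0, -0.1, 0, 0, 0, 0.18], [0, 0, -0.3, 0, 0, 0, 0.18], [0, 0, -0.6, 0, 0, 0, 0.18], [0, 0, -0.9, 0, 0, 0, 0.18], [0, 0, -1, 0, 0, 0, 0.18], [0, 0, -1, 0, 0, 0, 0.18]]]}}

```text
time: 32.2
position: [0.5505, -0.2169, 0.2762]
tool_rot: [-0.178, 3.133, -0.001]
ft_force: [-0.0, 0.2, -1.7]
grip_width: 0.597
grip_force: 8.9
```

```bash
python3 chk.py; python3 go.py .481 .327 .170 4.05
```

```text
151 [0.507 0.401]
153 [0.482 0.328]
pos [ 0.5498 -0.2164  0.2746] yaw -173.49 j [-0.48  0.3   0.98  1.66 -0.25  1.32  2.23] w 51.4 f 8.9
shift [0.068 5.477 1.047] turn 0.027 tilt 0.05
```

Call:
{"fn": "play_rows", "kwargs": {"increments": [[[0, 0.2, -0.1, 0, 0, 0, 0.18], [0, 0.5, -0.2, 0, 0, 0, 0.18], [0.012, 0.8, -0.2, 0, 0, 0, 0.18], [0.012, 1, -0.2, 0, 0, 0, 0.18]]]}}

```text
time: 32.65
position: [0.5363, -0.1145, 0.2927]
tool_rot: [0.181, -3.134, -0.002]
ft_force: [-0.1, 0.6, -0.8]
grip_width: 0.588
grip_force: 8.9
```

Call:
{"fn": "play_rows", "kwargs": {"increments": [[[0, 0.4, 0, 0, 0, 0, 0.18], [0.012, 0.8, 0, 0, 0, 0, 0.18], [0.012, 1, 0, 0, 0, 0, 0.18]]]}}

```text
time: 32.95
position: [0.5232, -0.0135, 0.2925]
tool_rot: [0.186, -3.133, -0.003]
ft_force: [-0.0, 0.3, -1.9]
grip_width: 0.585
grip_force: 8.9
```

Call:
{"fn": "play_rows", "kwargs": {"increments": [[[0, 0.4, 0, 0, 0, 0, 0.18], [0.012, 0.8, 0, 0, 0, 0, 0.18], [0.012, 1, 0, 0, 0, 0, 0.18]]]}}

```text
time: 33.25
position: [0.5103, 0.0856, 0.2925]
tool_rot: [0.186, -3.133, -0.001]
ft_force: [-0.2, 0.2, 0.0]
grip_width: 0.594
grip_force: 8.9
```

Call:
{"fn": "play_rows", "kwargs": {"increments": [[[0, 0.4, 0, 0, 0, 0, 0.18], [0.012, 0.8, 0, 0, 0, 0, 0.18], [0.012, 1, 0, 0, 0, 0, 0.18]]]}}

```text
time: 33.55
position: [0.4975, 0.1846, 0.2923]
tool_rot: [0.186, -3.133, 0.0]
ft_force: [0.8, -0.4, -1.1]
grip_width: 0.589
grip_force: 8.9
```

Call:
{"fn": "play_rows", "kwargs": {"increments": [[[0, 0.4, 0, 0, 0, 0, 0.18], [0.012, 0.8, 0, 0, 0, 0, 0.18], [0.012, 1, 0, 0, 0, 0, 0.18]]]}}

```text
time: 33.85
position: [0.4848, 0.2837, 0.2922]
tool_rot: [0.186, -3.133, 0.001]
ft_force: [0.5, 0.2, -1.6]
grip_width: 0.588
grip_force: 8.9
```

Call:
{"fn": "play_rows", "kwargs": {"increments": [[[0, 0.3, 0, 0, 0, 0.027, 0.18], [0.008, 0.47, 0, 0, 0, 0.027, 0.18], [0.008, 0.47, 0.3, 0, 0, 0.027, 0.18], [0.008, 0.47, 0.5, 0, 0, 0.027, 0.18], [0.008, 0.47, 0.6, 0, 0, 0.027, 0.18], [0.008, 0.47, 0.6, 0, 0, 0.027, 0.18], [0.008, 0.47, 0.6, 0, 0, 0.027, 0.18]]]}}

```text
time: 34.55
position: [0.4816, 0.3259, 0.2351]
tool_rot: [-0.111, 3.139, 0.0]
ft_force: [0.1, -0.3, 0.2]
grip_width: 0.595
grip_force: 8.9
```

```bash
python3 go.py .481 .327 .170 4.05
```

```text
pos [0.4816 0.3259 0.2351] yaw -175.96 j [-1.18  0.24  0.63  1.72 -0.15  1.23  1.12] w 51.8 f 8.9
shift [0.005 0.012 0.651] turn -0.0 tilt 0.04
```

Call:
{"fn": "play_rows", "kwargs": {"increments": [[[0.005, 0.012, 0.1, 0, 0, 0, 0.18], [0.005, 0.012, 0.2, 0, 0, 0, 0.18], [0.005, 0.012, 0.3, 0, 0, 0, 0.18], [0.005, 0.012, 0.4, 0, 0, 0, 0.18], [0.005, 0.012, 0.5, 0, 0, 0, 0.18], [0.005, 0.012, 0.6, 0, 0, 0, 0.18], [0.005, 0.012, 0.65, 0, 0, 0, 0.18], [0.005, 0.012, 0.65, 0, 0, 0, 0.18]]]}}

```text
time: 35.35
position: [0.4801, 0.3271, 0.1684]
tool_rot: [0.111, -3.138, 0.002]
ft_force: [0.7, -0.1, -1.2]
grip_width: 0.59
grip_force: 8.9
```

Call:
{"fn": "play_rows", "kwargs": {"increments": [[[0, 0, 0, 0, 0, 0, 0.08], [0, 0, 0, 0, 0, 0, 0], [0, 0, 0, 0, 0, 0, -0.2], [0, 0, 0, 0, 0, 0, -0.3], [0, 0, 0, 0, 0, 0, -0.3], [0, 0, 0, 0, 0, 0, -0.3]]], "squeeze": 25}}

```text
time: 35.95
position: [0.4807, 0.3276, 0.17]
tool_rot: [-0.112, 3.139, 0.001]
ft_force: [-0.2, -0.3, 1.1]
grip_width: 0.453
grip_force: 25.0
```

Call:
{"fn": "play_rows", "kwargs": {"increments": [[[0, 0, -0.1, 0, 0, 0, -0.3], [0, 0, -0.3, 0, 0, 0, -0.3], [0, 0, -0.6, 0, 0, 0, -0.3], [0, 0, -0.9, 0, 0, 0, -0.3], [0, 0, -1, 0, 0, 0, -0.3]]]}}

```text
time: 36.45
position: [0.4818, 0.3279, 0.2731]
tool_rot: [-0.111, 3.136, 0.006]
ft_force: [0.9, -0.8, -1.7]
grip_width: 0.454
grip_force: 25.0
```

Call:
{"fn": "play_rows", "kwargs": {"increments": [[[0, 0, -0.2, 0, 0, -0.027, -0.3], [0, 0, -0.3, 0, 0, -0.027, -0.3], [0, 0, -0.3, 0, 0, -0.027, -0.3], [0, 0, -0.3, 0, 0, -0.027, -0.3]]]}}

```text
time: 36.85
position: [0.4802, 0.3272, 0.2985]
tool_rot: [0.177, -3.136, 0.001]
ft_force: [0.9, -0.2, -1.4]
grip_width: 0.454
grip_force: 25.0
```

```bash
python3 go.py .544 -.163 .1745 6.5
```

```text
pos [0.4802 0.3272 0.2985] yaw -173.53 j [-1.2   0.19  0.63  1.64 -0.11  1.35  1.14] w 39.5 f 25.0
shift [-0.083 -4.942  1.243] turn -0.0 tilt 0.07
```

Call:
{"fn": "play_rows", "kwargs": {"increments": [[[0, -0.2, 0, 0, 0, 0, -0.3], [-0.01, -0.5, 0, 0, 0, 0, -0.3], [-0.017, -0.8, 0, 0, 0, 0, -0.3], [-0.017, -1, 0, 0, 0, 0, -0.3]]]}}

```text
time: 37.25
position: [0.4937, 0.2243, 0.2985]
tool_rot: [0.173, -3.136, 0.003]
ft_force: [0.2, -0.3, -1.8]
grip_width: 0.454
grip_force: 25.0
```

Call:
{"fn": "play_rows", "kwargs": {"increments": [[[-0.01, -0.4, 0, 0, 0, 0, -0.3], [-0.017, -0.8, 0, 0, 0, 0, -0.3], [-0.017, -1, 0, 0, 0, 0, -0.3]]]}}

```text
time: 37.55
position: [0.5067, 0.1241, 0.299]
tool_rot: [0.17, -3.136, 0.002]
ft_force: [0.1, -0.1, -1.5]
grip_width: 0.453
grip_force: 25.0
```

Call:
{"fn": "play_rows", "kwargs": {"increments": [[[-0.01, -0.4, 0, 0, 0, 0, -0.3], [-0.017, -0.8, 0, 0, 0, 0, -0.3], [-0.017, -1, 0, 0, 0, 0, -0.3]]]}}

```text
time: 37.85
position: [0.5192, 0.025, 0.2991]
tool_rot: [0.17, -3.137, 0.001]
ft_force: [0.2, 0.1, -1.3]
grip_width: 0.455
grip_force: 25.0
```

Call:
{"fn": "play_rows", "kwargs": {"increments": [[[-0.01, -0.4, 0, 0, 0, 0, -0.3], [-0.017, -0.8, 0, 0, 0, 0, -0.3], [-0.017, -1, 0, 0, 0, 0, -0.3]]]}}

```text
time: 38.15
position: [0.5318, -0.0741, 0.2992]
tool_rot: [0.17, -3.137, 0.002]
ft_force: [-0.4, 0.7, -1.4]
grip_width: 0.453
grip_force: 25.0
```

Call:
{"fn": "play_rows", "kwargs": {"increments": [[[-0.01, -0.4, 0, 0, 0, 0, -0.3], [-0.017, -0.8, 0, 0, 0, 0, -0.3], [-0.017, -0.942, 0, 0, 0, 0, -0.3], [-0.017, -0.942, 0, 0, 0, 0, -0.3], [-0.017, -0.942, 0, 0, 0, 0, -0.3]]]}}

```text
time: 38.65
position: [0.5445, -0.1622, 0.2988]
tool_rot: [0.177, -3.136, -0.002]
ft_force: [0.1, 0.7, -2.0]
grip_width: 0.455
grip_force: 25.0
```

Call:
{"fn": "play_rows", "kwargs": {"increments": [[[0, 0, 0.2, 0, 0, 0, -0.3], [0, 0, 0.4, 0, 0, 0, -0.3], [0, 0, 0.6, 0, 0, 0, -0.3], [0, 0, 0.6, 0, 0, 0, -0.3], [0, 0, 0.6, 0, 0, 0, -0.3]]]}}

```text
time: 39.15
position: [0.545, -0.1612, 0.2396]
tool_rot: [0.181, -3.136, -0.001]
ft_force: [0.4, -0.7, 0.5]
grip_width: 0.455
grip_force: 25.0
```

```bash
python3 go.py .544 -.163 .1745 6.5
```

```text
pos [ 0.545  -0.1612  0.2396] yaw -173.38 j [-0.61  0.27  0.99  1.76 -0.24  1.25  2.13] w 39.5 f 25.0
shift [ 0.012 -0.017  0.651] turn 0.001 tilt 0.05
```

Call:
{"fn": "play_rows", "kwargs": {"increments": [[[0.012, -0.01, 0.2, 0, 0, 0, -0.3], [0.012, -0.01, 0.35, 0, 0, 0, -0.3], [0.012, -0.01, 0.45, 0, 0, 0, -0.3], [0.012, -0.01, 0.55, 0, 0, 0, -0.3], [0.012, -0.01, 0.6, 0, 0, 0, -0.3], [0.012, -0.01, 0.65, 0, 0, 0, -0.3], [0.012, -0.01, 0.65, 0, 0, 0, -0.3], [0.012, -0.01, 0.65, 0, 0, 0, -0.3]]]}}

```text
time: 39.95
position: [0.544, -0.1639, 0.1747]
tool_rot: [-0.178, 3.136, -0.0]
ft_force: [-0.4, -0.4, -2.1]
grip_width: 0.455
grip_force: 25.0
```

Call:
{"fn": "play_rows", "kwargs": {"increments": [[[0, 0, 0, 0, 0, 0, -0.1], [0, 0, 0, 0, 0, 0, 0], [0, 0, 0, 0, 0, 0, 0.1], [0, 0, 0, 0, 0, 0, 0.18], [0, 0, 0, 0, 0, 0, 0.18], [0, 0, 0, 0, 0, 0, 0.18], [0, 0, 0, 0, 0, 0, 0.18]]], "squeeze": 30}}

```text
time: 40.65
position: [0.5438, -0.1638, 0.1745]
tool_rot: [-0.178, 3.136, 0.0]
ft_force: [0.2, -0.4, -0.2]
grip_width: 0.587
grip_force: 8.9
```

Call:
{"fn": "play_rows", "kwargs": {"increments": [[[0, 0, -0.1, 0, 0, 0, 0.18], [0, 0, -0.3, 0, 0, 0, 0.18], [0, 0, -0.6, 0, 0, 0, 0.18], [0, 0, -0.9, 0, 0, 0, 0.18], [0, 0, -1, 0, 0, 0, 0.18], [0, 0, -1, 0, 0, 0, 0.18]]]}}

```text
time: 41.25
position: [0.5446, -0.1642, 0.2761]
tool_rot: [-0.178, 3.133, -0.0]
ft_force: [-0.4, 0.1, -1.4]
grip_width: 0.594
grip_force: 8.9
```

```bash
python3 chk.py; python3 go.py .507 .401 .170 -9.7
```

```text
151 [0.507 0.401]
pos [ 0.5439 -0.1637  0.2746] yaw -173.49 j [-0.63  0.23  1.01  1.71 -0.2   1.31  2.11] w 51.6 f 8.9
shift [-0.273  5.652  1.048] turn 0.18 tilt 0.06
```

Call:
{"fn": "play_rows", "kwargs": {"increments": [[[-0.01, 0.2, -0.1, 0, 0, 0, 0.18], [-0.03, 0.5, -0.2, 0, 0, 0, 0.18], [-0.048, 0.8, -0.2, 0, 0, 0, 0.18], [-0.048, 1, -0.2, 0, 0, 0, 0.18]]]}}

```text
time: 41.7
position: [0.5365, -0.061, 0.2928]
tool_rot: [0.182, -3.134, -0.001]
ft_force: [1.1, -0.0, -1.6]
grip_width: 0.587
grip_force: 8.9
```

Call:
{"fn": "play_rows", "kwargs": {"increments": [[[-0.02, 0.4, 0, 0, 0, 0, 0.18], [-0.048, 0.8, 0, 0, 0, 0, 0.18], [-0.048, 1, 0, 0, 0, 0, 0.18]]]}}

```text
time: 42.0
position: [0.5294, 0.0407, 0.2925]
tool_rot: [0.186, -3.133, -0.001]
ft_force: [-0.8, -0.0, -1.5]
grip_width: 0.591
grip_force: 8.9
```

Call:
{"fn": "play_rows", "kwargs": {"increments": [[[-0.02, 0.4, 0, 0, 0, 0, 0.18], [-0.048, 0.8, 0, 0, 0, 0, 0.18], [-0.048, 1, 0, 0, 0, 0, 0.18]]]}}

```text
time: 42.3
position: [0.5225, 0.1404, 0.2923]
tool_rot: [0.186, -3.133, -0.0]
ft_force: [0.0, 0.2, -1.1]
grip_width: 0.59
grip_force: 8.9
```

Call:
{"fn": "play_rows", "kwargs": {"increments": [[[-0.02, 0.4, 0, 0, 0, 0, 0.18], [-0.048, 0.8, 0, 0, 0, 0, 0.18], [-0.048, 1, 0, 0, 0, 0, 0.18]]]}}

```text
time: 42.6
position: [0.5157, 0.2401, 0.2921]
tool_rot: [0.186, -3.133, 0.001]
ft_force: [0.3, 0.2, -1.4]
grip_width: 0.593
grip_force: 8.9
```

Call:
{"fn": "play_rows", "kwargs": {"increments": [[[-0.02, 0.4, 0, 0, 0, 0, 0.18], [-0.048, 0.8, 0, 0, 0, 0, 0.18], [-0.048, 1, 0, 0, 0, 0, 0.18]]]}}

```text
time: 42.9
position: [0.5093, 0.3393, 0.2924]
tool_rot: [0.184, -3.134, 0.001]
ft_force: [0.4, 0.7, -0.4]
grip_width: 0.593
grip_force: 8.9
```

Call:
{"fn": "play_rows", "kwargs": {"increments": [[[-0.02, 0.4, 0, 0, 0, 0.09, 0.18], [-0.033, 0.64, 0, 0, 0, 0.18, 0.18], [-0.033, 0.64, 0.2, 0, 0, 0.18, 0.18], [-0.033, 0.64, 0.4, 0, 0, 0.18, 0.18], [-0.033, 0.64, 0.6, 0, 0, 0.18, 0.18], [-0.033, 0.64, 0.6, 0, 0, 0.18, 0.18], [-0.033, 0.64, 0.6, 0, 0, 0.18, 0.18]]]}}

```text
time: 43.6
position: [0.5072, 0.3986, 0.2341]
tool_rot: [-0.267, -3.13, 0.003]
ft_force: [-0.0, 0.2, -1.0]
grip_width: 0.587
grip_force: 8.9
```

```bash
python3 go.py .507 .401 .170 -9.7
```

```text
pos [0.5072 0.3986 0.2341] yaw 170.24 j [-1.25  0.4   0.7   1.56 -0.27  1.28  0.89] w 51.0 f 8.9
shift [0.006 0.024 0.64 ] turn -0.001 tilt 0.1
```

Call:
{"fn": "play_rows", "kwargs": {"increments": [[[0.006, 0.02, 0.1, 0, 0, 0, 0.18], [0.006, 0.02, 0.2, 0, 0, 0, 0.18], [0.006, 0.02, 0.3, 0, 0, 0, 0.18], [0.006, 0.02, 0.4, 0, 0, 0, 0.18], [0.006, 0.02, 0.5, 0, 0, 0, 0.18], [0.006, 0.02, 0.6, 0, 0, 0, 0.18], [0.006, 0.02, 0.64, 0, 0, 0, 0.18], [0.006, 0.02, 0.64, 0, 0, 0, 0.18]]]}}

```text
time: 44.4
position: [0.5065, 0.4015, 0.1695]
tool_rot: [-0.266, -3.129, 0.002]
ft_force: [-0.0, -0.7, -0.4]
grip_width: 0.586
grip_force: 8.9
```

Call:
{"fn": "play_rows", "kwargs": {"increments": [[[0, 0, 0, 0, 0, 0, 0.08], [0, 0, 0, 0, 0, 0, 0], [0, 0, 0, 0, 0, 0, -0.2], [0, 0, 0, 0, 0, 0, -0.3], [0, 0, 0, 0, 0, 0, -0.3], [0, 0, 0, 0, 0, 0, -0.3]]], "squeeze": 25}}

```text
time: 45.0
position: [0.5071, 0.4018, 0.171]
tool_rot: [0.266, 3.13, 0.001]
ft_force: [-1.3, 0.2, 1.4]
grip_width: 0.45
grip_force: 25.0
```

Call:
{"fn": "play_rows", "kwargs": {"increments": [[[0, 0, -0.1, 0, 0, 0, -0.3], [0, 0, -0.3, 0, 0, 0, -0.3], [0, 0, -0.6, 0, 0, 0, -0.3], [0, 0, -0.9, 0, 0, 0, -0.3], [0, 0, -1, 0, 0, 0, -0.3]]]}}

```text
time: 45.5
position: [0.5081, 0.4023, 0.2744]
tool_rot: [0.266, 3.127, 0.007]
ft_force: [0.3, -0.2, -1.5]
grip_width: 0.454
grip_force: 25.0
```

Call:
{"fn": "play_rows", "kwargs": {"increments": [[[0, 0, -0.2, 0, 0, -0.09, -0.3], [0, 0, -0.3, 0, 0, -0.18, -0.3], [0, 0, -0.3, 0, 0, -0.18, -0.3], [0, 0, -0.3, 0, 0, -0.18, -0.3]]]}}

```text
time: 45.9
position: [0.5065, 0.4016, 0.2996]
tool_rot: [0.173, -3.136, 0.001]
ft_force: [0.1, -0.7, -1.4]
grip_width: 0.452
grip_force: 25.0
```

```bash
python3 go.py .538 -.1115 .1745 6.5
```

```text
pos [0.5065 0.4016 0.2996] yaw -173.69 j [-1.23  0.36  0.67  1.47 -0.22  1.39  1.13] w 39.3 f 25.0
shift [ 0.249 -5.134  1.253] turn -0.002 tilt 0.06
```

Call:
{"fn": "play_rows", "kwargs": {"increments": [[[0, -0.2, 0, 0, 0, 0, -0.3], [0.02, -0.5, 0, 0, 0, 0, -0.3], [0.05, -0.8, 0, 0, 0, 0, -0.3], [0.05, -1, 0, 0, 0, 0, -0.3]]]}}

```text
time: 46.3
position: [0.5133, 0.2978, 0.2995]
tool_rot: [0.171, -3.135, 0.003]
ft_force: [0.1, -0.5, -1.1]
grip_width: 0.45
grip_force: 25.0
```

Call:
{"fn": "play_rows", "kwargs": {"increments": [[[0.02, -0.4, 0, 0, 0, 0, -0.3], [0.05, -0.8, 0, 0, 0, 0, -0.3], [0.05, -1, 0, 0, 0, 0, -0.3]]]}}

```text
time: 46.6
position: [0.5198, 0.1968, 0.3001]
tool_rot: [0.169, -3.136, 0.001]
ft_force: [-0.3, -0.6, -1.5]
grip_width: 0.453
grip_force: 25.0
```

Call:
{"fn": "play_rows", "kwargs": {"increments": [[[0.02, -0.4, 0, 0, 0, 0, -0.3], [0.05, -0.8, 0, 0, 0, 0, -0.3], [0.05, -1, 0, 0, 0, 0, -0.3]]]}}

```text
time: 46.9
position: [0.5258, 0.0976, 0.3003]
tool_rot: [0.17, -3.137, 0.0]
ft_force: [-0.5, -0.1, -1.2]
grip_width: 0.451
grip_force: 25.0
```

Call:
{"fn": "play_rows", "kwargs": {"increments": [[[0.02, -0.4, 0, 0, 0, 0, -0.3], [0.05, -0.8, 0, 0, 0, 0, -0.3], [0.05, -1, 0, 0, 0, 0, -0.3]]]}}

```text
time: 47.2
position: [0.5319, -0.0023, 0.3004]
tool_rot: [-0.17, 3.137, -0.001]
ft_force: [-0.1, -0.5, -1.9]
grip_width: 0.456
grip_force: 25.0
```

Call:
{"fn": "play_rows", "kwargs": {"increments": [[[0.02, -0.4, 0, 0, 0, 0, -0.3], [0.05, -0.8, 0, 0, 0, 0, -0.3], [0.05, -1, 0, 0, 0, 0, -0.3], [0.05, -1, 0, 0, 0, 0, -0.3]]]}}

```text
time: 47.6
position: [0.5381, -0.1021, 0.3005]
tool_rot: [-0.167, 3.137, -0.003]
ft_force: [-0.6, -0.1, -1.3]
grip_width: 0.453
grip_force: 25.0
```

Call:
{"fn": "play_rows", "kwargs": {"increments": [[[0, -0.134, 0, 0, 0, 0, -0.3], [0, -0.134, 0.2, 0, 0, 0, -0.3], [0, -0.134, 0.4, 0, 0, 0, -0.3], [0, -0.134, 0.6, 0, 0, 0, -0.3], [0, -0.134, 0.6, 0, 0, 0, -0.3], [0, -0.134, 0.6, 0, 0, 0, -0.3]]]}}

```text
time: 48.2
position: [0.5402, -0.1102, 0.2405]
tool_rot: [0.18, -3.136, -0.0]
ft_force: [-0.0, -0.1, -1.1]
grip_width: 0.452
grip_force: 25.0
```

```bash
python3 go.py .538 -.1125 .1755 6.5
```

```text
pos [ 0.5402 -0.1102  0.2405] yaw -173.44 j [-0.73  0.21  1.    1.8  -0.19  1.24  2.01] w 39.3 f 25.0
shift [ 0.025 -0.021  0.65 ] turn 0.001 tilt 0.03
```

Call:
{"fn": "play_rows", "kwargs": {"increments": [[[0.025, -0.02, 0.2, 0, 0, 0, -0.3], [0.025, -0.02, 0.35, 0, 0, 0, -0.3], [0.025, -0.02, 0.45, 0, 0, 0, -0.3], [0.025, -0.02, 0.55, 0, 0, 0, -0.3], [0.025, -0.02, 0.6, 0, 0, 0, -0.3], [0.025, -0.02, 0.65, 0, 0, 0, -0.3], [0.025, -0.02, 0.65, 0, 0, 0, -0.3], [0.025, -0.02, 0.65, 0, 0, 0, -0.3]]]}}

```text
time: 49.0
position: [0.538, -0.1136, 0.1757]
tool_rot: [-0.178, 3.136, -0.0]
ft_force: [0.1, -0.1, -1.2]
grip_width: 0.456
grip_force: 25.0
```

Call:
{"fn": "play_rows", "kwargs": {"increments": [[[0, 0, 0, 0, 0, 0, -0.1], [0, 0, 0, 0, 0, 0, 0], [0, 0, 0, 0, 0, 0, 0.1], [0, 0, 0, 0, 0, 0, 0.18], [0, 0, 0, 0, 0, 0, 0.18], [0, 0, 0, 0, 0, 0, 0.18], [0, 0, 0, 0, 0, 0, 0.18]]], "squeeze": 30}}

```text
time: 49.7
position: [0.5378, -0.1134, 0.1755]
tool_rot: [-0.178, 3.136, 0.0]
ft_force: [-0.2, -0.1, -1.5]
grip_width: 0.588
grip_force: 8.9
```

Call:
{"fn": "play_rows", "kwargs": {"increments": [[[0, 0, -0.1, 0, 0, 0, 0.18], [0, 0, -0.3, 0, 0, 0, 0.18], [0, 0, -0.6, 0, 0, 0, 0.18], [0, 0, -0.9, 0, 0, 0, 0.18], [0, 0, -1, 0, 0, 0, 0.18], [0, 0, -1, 0, 0, 0, 0.18]]]}}

```text
time: 50.3
position: [0.5387, -0.1137, 0.2771]
tool_rot: [-0.178, 3.133, 0.001]
ft_force: [0.7, -0.7, -2.0]
grip_width: 0.599
grip_force: 8.9
```

```bash
python3 chk.py; python3 go.py .468 .0302 .166 4.45; python3 - <<'E'
from h import *
save('wrist','w6.png')
E
```

```text
pos [ 0.5379 -0.1133  0.2756] yaw -173.48 j [-0.75  0.17  1.01  1.76 -0.15  1.3   1.98] w 51.8 f 8.9
shift [0.533 1.505 1.096] turn 0.023 tilt 0.06
```

View pics/w6.png

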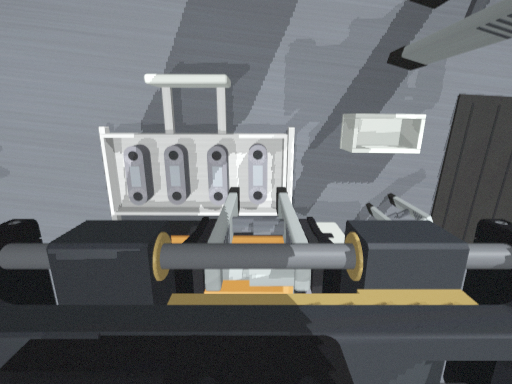

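All four prints lie flat and separate in the tray, at columns 135–258, and the mat is empty. The tongs go back to the stand next.

Call:
{"fn": "play_rows", "kwargs": {"increments": [[[0.1, 0.3, 0, 0, 0, 0, 0.18], [0.2, 0.6, 0, 0, 0, 0, 0.18], [0.27, 0.75, 0, 0, 0, 0, 0.18], [0.27, 0.75, 0, 0, 0, 0, 0.18]]]}}

```text
time: 50.8
position: [0.5009, -0.0391, 0.2737]
tool_rot: [0.186, -3.133, -0.003]
ft_force: [-0.3, -0.4, -1.2]
grip_width: 0.594
grip_force: 8.9
```

Call:
{"fn": "play_rows", "kwargs": {"increments": [[[0.1, 0.3, 0, 0, 0, 0.023, 0.18], [0.2, 0.6, 0, 0, 0, 0.023, 0.18], [0.263, 0.755, 0, 0, 0, 0.023, 0.18], [0.263, 0.755, 0.1, 0, 0, 0.023, 0.18], [0.263, 0.755, 0.3, 0, 0, 0.023, 0.18], [0.263, 0.755, 0.3, 0, 0, 0.023, 0.18], [0.263, 0.755, 0.3, 0, 0, 0.023, 0.18]]]}}

```text
time: 51.5
position: [0.4678, 0.0285, 0.2448]
tool_rot: [0.118, -3.138, 0.003]
ft_force: [0.7, 0.7, -1.1]
grip_width: 0.597
grip_force: 8.9
```

```bash
python3 go.py .468 .0300 .166 4.45
```

```text
pos [0.4678 0.0285 0.2448] yaw -175.7 j [-1.   -0.09  0.85  1.97  0.07  1.23  1.47] w 51.9 f 8.9
shift [-0.004  0.016  0.788] turn -0.002 tilt 0.13
```

Call:
{"fn": "play_rows", "kwargs": {"increments": [[[0, 0.015, 0.05, 0, 0, 0, 0.18], [0, 0.015, 0.15, 0, 0, 0, 0.18], [0, 0.015, 0.25, 0, 0, 0, 0.18], [0, 0.015, 0.35, 0, 0, 0, 0.18], [0, 0.015, 0.45, 0, 0, 0, 0.18], [0, 0.015, 0.55, 0, 0, 0, 0.18], [0, 0.015, 0.55, 0, 0, 0, 0.18]]]}}

```text
time: 52.2
position: [0.4667, 0.0314, 0.1888]
tool_rot: [0.121, -3.137, 0.002]
ft_force: [0.2, -0.3, -0.9]
grip_width: 0.59
grip_force: 8.9
```

Call:
{"fn": "play_rows", "kwargs": {"increments": [[[0, 0, 0.05, 0, 0, 0, 0.18], [0, 0, 0.1, 0, 0, 0, 0.18], [0, 0, 0.15, 0, 0, 0, 0.18], [0, 0, 0.2, 0, 0, 0, 0.18], [0, 0, 0.22, 0, 0, 0, 0.18], [0, 0, 0.22, 0, 0, 0, 0.18], [0, 0, 0.22, 0, 0, 0, 0.18]]]}}

```text
time: 52.9
position: [0.4678, 0.0315, 0.1686]
tool_rot: [-0.121, 3.139, 0.0]
ft_force: [0.8, -0.4, -0.9]
grip_width: 0.593
grip_force: 8.9
```

```bash
python3 go.py .468 .0300 .166 4.45
```

```text
pos [0.4678 0.0315 0.1686] yaw -175.57 j [-0.99  0.03  0.89  2.06 -0.02  1.06  1.56] w 51.6 f 8.9
shift [-0.    -0.015  0.026] turn -0.0 tilt 0.02
```

Call:
{"fn": "play_rows", "kwargs": {"increments": [[[0, -0.01, 0.022, 0, 0, 0, 0.18], [0, -0.01, 0.022, 0, 0, 0, 0.24], [0, -0.01, 0.022, 0, 0, 0, 0.32], [0, -0.01, 0.022, 0, 0, 0, 0.5], [0, -0.01, 0.022, 0, 0, 0, 0.8], [0, -0.01, 0.022, 0, 0, 0, 0.8], [0, -0.01, 0.022, 0, 0, 0, 0.8]]]}}

```text
time: 53.6
position: [0.4678, 0.0305, 0.1662]
tool_rot: [-0.122, 3.139, -0.0]
ft_force: [0.2, -0.5, 0.1]
grip_width: 0.876
grip_force: 0.0
```

Call:
{"fn": "play_rows", "kwargs": {"increments": [[[0, 0, -0.1, 0, 0, 0, 0.8], [0, 0, -0.3, 0, 0, 0, 0.8], [0, 0, -0.6, 0, 0, 0, 0.8], [0, 0, -0.9, 0, 0, 0, 0.8], [0, 0, -1, 0, 0, 0, 0.8]]]}}

```text
time: 54.1
position: [0.4693, 0.0305, 0.2698]
tool_rot: [-0.121, 3.134, 0.003]
ft_force: [0.3, -0.7, -0.4]
grip_width: 0.898
grip_force: 0.0
```

Call:
{"fn": "play_rows", "kwargs": {"increments": [[[0, 0, -0.2, 0, 0, 0, 0.8], [0, 0, -0.4, 0, 0, 0, 0.8], [0, 0, -0.5, 0, 0, 0, 0.8], [0, 0, -0.5, 0, 0, 0, 0.8]]]}}

```text
time: 54.5
position: [0.4684, 0.0305, 0.3172]
tool_rot: [-0.121, 3.137, 0.001]
ft_force: [0.3, -0.4, -0.9]
grip_width: 0.899
grip_force: 0.0
```

```bash
python3 go.py .436 -.202 .091 96.5;  python3 - <<'E'
from h import *
im=save('wrist','w7.png')
E
```

```text
pos [0.4684 0.0305 0.3172] yaw -175.57 j [-1.02 -0.16  0.82  1.87  0.12  1.38  1.42] w 78.2 f 0.0
shift [ 0.507 -2.295  2.259] turn 0.977 tilt 0.13
```

View pics/w7.png

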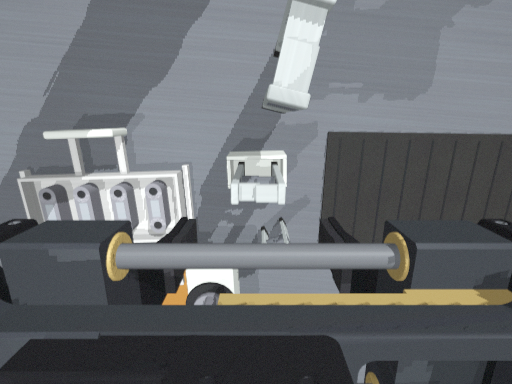

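The tongs stand upright in their stand at (257,188). Now back to the handle.

Call:
{"fn": "play_rows", "kwargs": {"increments": [[[0.1, -0.3, 0, 0, 0, 0, 0], [0.2, -0.7, 0, 0, 0, 0, 0], [0.25, -1, 0, 0, 0, 0, 0], [0.25, -1, 0, 0, 0, 0, 0]]]}}

```text
time: 54.95
position: [0.4495, -0.0758, 0.3152]
tool_rot: [0.11, -3.138, 0.0]
ft_force: [-0.8, -0.0, -0.4]
grip_width: 0.62
grip_force: 0.0
```

Call:
{"fn": "play_rows", "kwargs": {"increments": [[[0.1, -0.3, 0, 0, 0, 0, 0], [0.2, -0.7, 0, 0, 0, 0, 0], [0.257, -1, 0, 0, 0, 0, 0], [0.257, -1, 0, 0, 0, 0, 0]]]}}

```text
time: 55.35
position: [0.4314, -0.1768, 0.3155]
tool_rot: [0.11, -3.139, 0.001]
ft_force: [-0.1, 0.2, 0.4]
grip_width: 0.502
grip_force: 0.0
```

Call:
{"fn": "play_rows", "kwargs": {"increments": [[[0, -0.2, 0, 0, 0, 0.09, 0], [0, -0.295, 0, 0, 0, 0.18, 0], [0, -0.295, 0, 0, 0, 0.27, 0], [0, -0.295, 0, 0, 0, 0.36, 0], [0, -0.295, 0, 0, 0, 0.45, 0], [0, -0.295, 0, 0, 0, 0.5, 0], [0, -0.295, 0, 0, 0, 0.5, 0]]]}}

```text
time: 56.05
position: [0.435, -0.2008, 0.3152]
tool_rot: [-1.087, -2.946, 0.001]
ft_force: [-0.2, 0.9, -0.4]
grip_width: 0.498
grip_force: 0.0
```

Call:
{"fn": "play_rows", "kwargs": {"increments": [[[0, 0, 0.2, 0, 0, 0.09, 0], [0, 0, 0.4, 0, 0, 0.18, 0], [0, 0, 0.6, 0, 0, 0.27, 0], [0, 0, 0.8, 0, 0, 0.36, 0], [0, 0, 1, 0, 0, 0.45, 0], [0, 0, 1, 0, 0, 0.477, 0], [0, 0, 1, 0, 0, 0.477, 0], [0, 0, 1, 0, 0, 0.477, 0]]]}}

```text
time: 56.85
position: [0.4352, -0.2017, 0.2161]
tool_rot: [-2.088, -2.347, 0.0]
ft_force: [0.7, 0.4, 1.0]
grip_width: 0.5
grip_force: 0.0
```

```bash
python3 go.py .436 -.202 .091 96.5
```

```text
pos [ 0.4352 -0.2017  0.2161] yaw 96.68 j [-0.62 -0.02  1.01  1.99  0.02  1.17  0.49] w 43.5 f 0.0
shift [-0.004  0.008  1.251] turn 0.002 tilt 0.01
```

Next come descending, gripping and pushing in. About 130 mm of travel is needed, slowly, with a check near the end.

Call:
{"fn": "play_rows", "kwargs": {"increments": [[[0, 0.008, 0.3, 0, 0, 0, 0], [0, 0.008, 0.6, 0, 0, 0, 0], [0, 0.008, 0.8, 0, 0, 0, 0], [0, 0.008, 0.9, 0, 0, 0, 0], [0, 0.008, 1, 0, 0, 0, 0], [0, 0.008, 1, 0, 0, 0, 0]]]}}

```text
time: 57.45
position: [0.4356, -0.2019, 0.1158]
tool_rot: [-2.091, -2.344, 0.001]
ft_force: [-0.1, -0.1, -0.4]
grip_width: 0.5
grip_force: 0.0
```

Call:
{"fn": "play_rows", "kwargs": {"increments": [[[0, 0, 0.1, 0, 0, 0, 0], [0, 0, 0.2, 0, 0, 0, 0], [0, 0, 0.25, 0, 0, 0, 0], [0, 0, 0.25, 0, 0, 0, 0]]]}}

```text
time: 57.85
position: [0.4352, -0.202, 0.0905]
tool_rot: [-2.091, -2.343, 0.001]
ft_force: [-0.6, 0.9, -0.0]
grip_width: 0.5
grip_force: 0.0
```

Call:
{"fn": "play_rows", "kwargs": {"increments": [[[0, 0, 0, 0, 0, 0, -0.3], [0, 0, 0, 0, 0, 0, -0.6], [0, 0, 0, 0, 0, 0, -1], [0, 0, 0, 0, 0, 0, -1], [0, 0, 0, 0, 0, 0, -1], [0, 0, 0, 0, 0, 0, -1]]], "squeeze": 25}}

```text
time: 58.45
position: [0.4362, -0.202, 0.0914]
tool_rot: [2.091, 2.343, 0.001]
ft_force: [1.4, 0.4, -1.1]
grip_width: 0.113
grip_force: 25.0
```

Call:
{"fn": "play_rows", "kwargs": {"increments": [[[0, 0.03, 0, 0, 0, 0, -1], [0, 0.08, 0, 0, 0, 0, -1], [0, 0.15, 0, 0, 0, 0, -1], [0, 0.23, 0, 0, 0, 0, -1], [0, 0.31, 0, 0, 0, 0, -1], [0, 0.39, 0, 0, 0, 0, -1], [0, 0.46, 0, 0, 0, 0, -1], [0, 0.5, 0, 0, 0, 0, -1]]]}}

```text
time: 59.25
position: [0.4866, -0.1964, 0.0914]
tool_rot: [2.091, 2.344, -0.0]
ft_force: [-1.7, 0.5, 6.0]
grip_width: 0.111
grip_force: 25.0
```

Call:
{"fn": "play_rows", "kwargs": {"increments": [[[0, 0.05, 0, 0, 0, 0, -1], [0, 0.12, 0, 0, 0, 0, -1], [0, 0.2, 0, 0, 0, 0, -1], [0, 0.28, 0, 0, 0, 0, -1], [0, 0.36, 0, 0, 0, 0, -1], [0, 0.44, 0, 0, 0, 0, -1], [0, 0.5, 0, 0, 0, 0, -1], [0, 0.55, 0, 0, 0, 0, -1]]]}}

```text
time: 60.05
position: [0.5407, -0.1904, 0.0914]
tool_rot: [2.092, 2.344, -0.0]
ft_force: [-1.6, 0.2, 6.3]
grip_width: 0.114
grip_force: 25.0
```

Call:
{"fn": "play_rows", "kwargs": {"increments": [[[0, 0.03, 0, 0, 0, 0, -1], [0, 0.06, 0, 0, 0, 0, -1], [0, 0.09, 0, 0, 0, 0, -1], [0, 0.12, 0, 0, 0, 0, -1], [0, 0.15, 0, 0, 0, 0, -1], [0, 0.18, 0, 0, 0, 0, -1], [0, 0.2, 0, 0, 0, 0, -1], [0, 0.2, 0, 0, 0, 0, -1]]]}}

```text
time: 60.85
position: [0.5606, -0.1881, 0.0914]
tool_rot: [2.091, 2.343, 0.001]
ft_force: [-0.7, -1.7, 3.8]
grip_width: 0.112
grip_force: 25.0
```

Call:
{"fn": "play_rows", "kwargs": {"increments": [[[0, 0.02, 0, 0, 0, 0, -1], [0, 0.04, 0, 0, 0, 0, -1], [0, 0.05, 0, 0, 0, 0, -1], [0, 0.06, 0, 0, 0, 0, -1], [0, 0.07, 0, 0, 0, 0, -1], [0, 0.07, 0, 0, 0, 0, -1]]]}}

```text
time: 61.45
position: [0.5656, -0.1877, 0.0914]
tool_rot: [-2.091, -2.341, 0.002]
ft_force: [-5.2, -0.7, 9.0]
grip_width: 0.112
grip_force: 25.0
```

Call:
{"fn": "play_rows", "kwargs": {"increments": [[[0, 0.01, 0, 0, 0, 0, -1], [0, 0.02, 0, 0, 0, 0, -1], [0, 0.02, 0, 0, 0, 0, -1], [0, 0.02, 0, 0, 0, 0, -1]]]}}

```text
time: 61.85
position: [0.5659, -0.1878, 0.0914]
tool_rot: [-2.09, -2.338, 0.005]
ft_force: [-9.8, 0.0, 13.4]
grip_width: 0.112
grip_force: 25.0
```

The tray travelled 130.5 mm to its stop and now meets about 10 N. I release it and look at the dial.

Call:
{"fn": "play_rows", "kwargs": {"increments": [[[0, 0, 0, 0, 0, 0, -0.6], [0, 0, 0, 0, 0, 0, -0.3], [0, 0, 0, 0, 0, 0, -0.1], [0, 0, 0, 0, 0, 0, -0.1], [0, 0, -0.2, 0, 0, 0, -0.1], [0, 0, -0.5, 0, 0, 0, -0.1], [0, 0, -0.9, 0, 0, 0, -0.1], [0, 0, -1, 0, 0, 0, -0.1]]]}}

```text
time: 62.65
position: [0.571, -0.1879, 0.1953]
tool_rot: [2.088, 2.34, 0.005]
ft_force: [0.2, 0.3, 0.8]
grip_width: 0.446
grip_force: 0.0
```

Call:
{"fn": "play_rows", "kwargs": {"increments": [[[0, 0, -0.3, 0, 0, 0, -0.1], [0, 0, -0.6, 0, 0, 0, -0.1], [0.3, 0.3, -0.9, 0, 0, 0, -0.1], [0.6, 0.6, -0.9, 0, 0, 0, -0.1], [0.79, 0.83, -0.9, 0, 0, 0, -0.1], [0.79, 0.83, -0.9, 0, 0, 0, -0.1], [0.79, 0.83, -0.9, 0, 0, 0, -0.1]]]}}

```text
time: 63.35
position: [0.6425, -0.0983, 0.2802]
tool_rot: [-2.089, -2.345, 0.003]
ft_force: [-0.0, -0.8, -0.2]
grip_width: 0.451
grip_force: 0.0
```

```bash
python3 go.py .645 -.022 .165 186.5;  python3 - <<'E'
from h import *
im=save('wrist','w8.png')
E
```

```text
pos [ 0.6425 -0.0983  0.2802] yaw 96.61 j [-0.56  0.44  0.91  1.49 -0.35  1.38  0.48] w 39.2 f 0.0
shift [0.756 0.115 1.151] turn -0.999 tilt 0.11
```

View pics/w8.png

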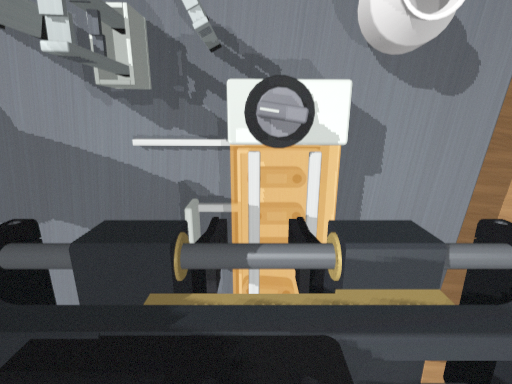

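The dial is at about (280,111). Its bar runs from (259,107) to (308,116), roughly 8° clockwise of the unit's x axis.

```bash
python3 - <<'E'
from h import *
im=cv2.imread('pics/w8.png'); g=cv2.cvtColor(im,cv2.COLOR_BGR2GRAY)
for v in range(98,128,2): print(v,' '.join('%3d'%x for x in g[v,250:316:2]))
# black ring ellipse
m=(g<45).astype(np.uint8); m[:60]=0;m[160:]=0;m[:,:235]=0;m[:,330:]=0
m=cv2.morphologyEx(m,cv2.MORPH_OPEN,np.ones((3,3)))
c=max(cv2.findContours(m,0,1)[0],key=cv2.contourArea); e=cv2.fitEllipse(cv2.convexHull(c)); print(e)
E
```

```text
98  55  57  54  58  55 109 159 153 154 152 151 151 150 152 151 150 149 151 147 150 147 150 157 165 164 125  53  59  61  65  56 131 254
100  56  56  58  50  58 158 139 142 146 147 151 152 150 151 151 149 149 149 147 150 147 149 150 159 165 159  51  60  58  57  55  76 244
102  60  53  54  56 113 150 147 145 142 138 135 134 138 143 142 146 148 150 149 146 150 146 146 149 164 165 102  55  58  58  60  60 187
104  54  56  55  62 140 151 151 153 153 148 147 147 145 146 143 139 134 134 132 141 138 144 146 149 149 164 142  49  51  60  62  59 160
106  53  53  54  65 150 165 157 153 151 152 152 149 153 152 150 149 148 146 151 156 151 146 141 138 137 143 149  63  52  61  63  59 140
108  51  52  54  76 152 232 238 230 217 206 190 177 161 154 151 153 151 149 159 166 165 161 160 157 155 156 152 144 133  66  59  62 125
110  53  58  50  99 150 163 180 200 214 225 233 236 236 230 216 150 148 151 157 166 165 165 167 167 167 165 163 163 158 100  61  61 103
112  49  46  52 118 147 142 144 143 145 143 144 159 182 200 208 147 147 148 163 164 167 165 165 166 164 165 164 166 153  96  62  58  96
114  52  53  
[... 355 characters left out ...]
163 164 163 163 163 125  51  50  50 202
120  54  52  52  56 148 147 146 117 112 109 110 131 128 126 124 112 106 103 115 120 123 131 137 142 148 152 156 159 113  50  54  56 215
122  51  54  51  56 132 149 148 149 147 146 109 127 130 127 130 128 130 130 129 130 122 119 110 109 114 115 122 112  56  49  51  82 214
124  50  52  52  49  63 145 148 149 147 146 137 149 128 129 128 130 130 129 130 133 131 128 128 130 132 114  56  50  47  52  44 152 215
126  54  49  49  53  47 100 149 148 147 145 149 163 141 129 127 129 132 129 131 130 130 129 128 125 125  53  48  49  49  50  68 214 215Traceback (most recent call last):
  File "<stdin>", line 7, in <module>
ValueError: max() iterable argument is empty
```

```bash
python3 - <<'E'
from h import *
s=ctrl.get_state(); C=cam('wrist',s)
L=ray(C,258,108.,.124);Rr=ray(C,308,114,.124); print(L,Rr,np.linalg.norm(L-Rr),np.degrees(np.arctan2(*(Rr-L)[1::-1])))
for a,b in(((266,101.5),(298,106)),((263,115.5),(296,121.5))):
    p=ray(C,*a,.124);q=ray(C,*b,.124); print(np.degrees(np.arctan2(*(q-p)[1::-1])))
c=ray(C,282.7,111,.124); print(c, rel([c[0],c[1],.165],s)*10)
E
```

```text
[ 0.63288794 -0.02141746  0.124     ] [ 0.67695451 -0.02149874  0.124     ] 0.04406664215705611 -0.1056742680629747
-1.167394317555603
-3.4828802029510877
[ 0.65460142 -0.02148739  0.124     ] [0.76482774 0.21659762 1.15449835]
```

Call:
{"fn": "play_rows", "kwargs": {"increments": [[[0.2, 0.1, 0, 0, 0, -0.09, -0.1], [0.4, 0.217, 0, 0, 0, -0.18, -0.1], [0.765, 0.217, 0, 0, 0, -0.27, -0.1], [0.765, 0.217, 0, 0, 0, -0.36, -0.1], [0.765, 0.217, 0, 0, 0, -0.45, -0.1], [0.765, 0.217, 0, 0, 0, -0.5, -0.1]]]}}

```text
time: 64.0
position: [0.6545, -0.0224, 0.2814]
tool_rot: [-1.032, -2.967, 0.0]
ft_force: [-0.1, -0.4, -0.3]
grip_width: 0.45
grip_force: 0.0
```

Call:
{"fn": "play_rows", "kwargs": {"increments": [[[0, 0, 0.1, 0, 0, -0.09, -0.1], [0, 0, 0.2, 0, 0, -0.18, -0.1], [0, 0, 0.3, 0, 0, -0.27, -0.1], [0, 0, 0.4, 0, 0, -0.36, -0.1], [0, 0, 0.4, 0, 0, -0.402, -0.1], [0, 0, 0.4, 0, 0, -0.402, -0.1], [0, 0, 0.4, 0, 0, -0.402, -0.1]]]}}

```text
time: 64.7
position: [0.6549, -0.0221, 0.2415]
tool_rot: [0.07, 3.141, -0.0]
ft_force: [-0.9, 0.2, -0.5]
grip_width: 0.45
grip_force: 0.0
```

```bash
python3 go.py .6545 -.0215 .165 177.8
```

```text
pos [ 0.6549 -0.0221  0.2415] yaw 177.46 j [-0.48  0.4   0.62  1.52 -0.24  1.29  1.69] w 39.1 f 0.0
shift [0.005 0.006 0.765] turn -0.004 tilt 0.02
```

Call:
{"fn": "play_rows", "kwargs": {"increments": [[[0, 0.005, 0.15, 0, 0, 0, -0.1], [0, 0.005, 0.3, 0, 0, 0, -0.1], [0, 0.005, 0.45, 0, 0, 0, -0.1], [0, 0.005, 0.55, 0, 0, 0, -0.1], [0, 0.005, 0.65, 0, 0, 0, -0.1], [0, 0.005, 0.7, 0, 0, 0, -0.1], [0, 0.005, 0.74, 0, 0, 0, -0.1], [0, 0.005, 0.74, 0, 0, 0, -0.1]]]}}

```text
time: 65.5
position: [0.6553, -0.0201, 0.1669]
tool_rot: [-0.064, -3.141, 0.0]
ft_force: [-0.5, 0.1, 0.5]
grip_width: 0.445
grip_force: 0.0
```

Call:
{"fn": "play_rows", "kwargs": {"increments": [[[0, 0, 0, 0, 0, 0, -0.3], [0, 0, 0, 0, 0, 0, -0.5], [0, 0, 0, 0, 0, 0, -0.6], [0, 0, 0, 0, 0, 0, -0.8], [0, 0, 0, 0, 0, 0, -1], [0, 0, 0, 0, 0, 0, -1], [0, 0, 0, 0, 0, 0, -1]]], "squeeze": 15}}

```text
time: 66.2
position: [0.6555, -0.0199, 0.1676]
tool_rot: [0.063, 3.14, 0.0]
ft_force: [-0.5, -0.0, 0.8]
grip_width: 0.162
grip_force: 15.0
```

```bash
python3 go.py .6545 -.0215 .165 96.5; python3 -c "
from h import *
s=ctrl.get_state();print(s['ft_force'].round(1),s['torque'].round(2))"
```

```text
pos [ 0.6555 -0.0199  0.1676] yaw 177.69 j [-0.46  0.46  0.59  1.6  -0.28  1.16  1.72] w 14.1 f 15.0
shift [ 0.009 -0.016  0.026] turn 0.902 tilt 0.03
[-0.5 -0.   0.8] [0.06 0.09 0.01]
```

Gripped at 14.1 mm, which matches the bar. Now I turn it clockwise.

Call:
{"fn": "play_rows", "kwargs": {"increments": [[[0, 0, 0, 0, 0, 0.05, -1], [0, 0, 0, 0, 0, 0.12, -1], [0, 0, 0, 0, 0, 0.19, -1], [0, 0, 0, 0, 0, 0.26, -1], [0, 0, 0, 0, 0, 0.33, -1], [0, 0, 0, 0, 0, 0.4, -1], [0, 0, 0, 0, 0, 0.45, -1], [0, 0, 0, 0, 0, 0.45, -1]]]}}

```text
time: 67.0
position: [0.6555, -0.02, 0.1676]
tool_rot: [1.147, 2.924, 0.0]
ft_force: [-0.7, 0.1, 1.6]
grip_width: 0.156
grip_force: 15.0
```

Call:
{"fn": "play_rows", "kwargs": {"increments": [[[0, 0, 0, 0, 0, 0.05, -1], [0, 0, 0, 0, 0, 0.12, -1], [0, 0, 0, 0, 0, 0.19, -1], [0, 0, 0, 0, 0, 0.26, -1], [0, 0, 0, 0, 0, 0.33, -1], [0, 0, 0, 0, 0, 0.4, -1], [0, 0, 0, 0, 0, 0.452, -1], [0, 0, 0, 0, 0, 0.452, -1]]]}}

```text
time: 67.8
position: [0.6555, -0.02, 0.1676]
tool_rot: [2.09, 2.345, 0.0]
ft_force: [-0.9, -0.1, 4.1]
grip_width: 0.162
grip_force: 15.0
```

```bash
python3 go.py .6555 -.02 .165 96.5
```

```text
pos [ 0.6555 -0.02    0.1676] yaw 96.6 j [-0.66  0.55  0.88  1.61 -0.44  1.2   0.43] w 14.1 f 15.0
shift [0.    0.    0.026] turn 0.001 tilt 0.02
```

Call:
{"fn": "play_rows", "kwargs": {"increments": [[[0, 0, 0, 0, 0, 0, -0.6], [0, 0, 0, 0, 0, 0, -0.3], [0, 0, 0, 0, 0, 0, -0.1], [0, 0, 0, 0, 0, 0, -0.1], [0, 0, -0.2, 0, 0, 0, -0.1], [0, 0, -0.5, 0, 0, 0, -0.1], [0, 0, -0.8, 0, 0, 0, -0.1], [0, 0, -1, 0, 0, 0, -0.1]]]}}

```text
time: 68.6
position: [0.6558, -0.0205, 0.2695]
tool_rot: [2.091, 2.343, 0.003]
ft_force: [1.2, -0.3, -0.0]
grip_width: 0.449
grip_force: 0.0
```

Call:
{"fn": "play_rows", "kwargs": {"increments": [[[-0.3, 0, -0.3, 0, 0, 0, -0.1], [-0.6, 0, -0.5, 0, 0, 0, -0.1], [-0.9, 0, -0.7, 0, 0, 0, -0.1], [-0.9, 0, -0.7, 0, 0, 0, -0.1], [-0.9, 0, -0.7, 0, 0, 0, -0.1], [-0.9, 0, -0.7, 0, 0, 0, -0.1]]]}}

```text
time: 69.2
position: [0.6655, -0.1079, 0.3362]
tool_rot: [-2.088, -2.344, -0.0]
ft_force: [0.3, 0.3, -1.0]
grip_width: 0.449
grip_force: 0.0
```

```bash
python3 - <<'E'
from h import *
a=save('wrist','w9.png'); b=save('scene','s9.png')
h=lambda i,s: cv2.resize(i[:,:,::-1],None,fx=s,fy=s,interpolation=cv2.INTER_CUBIC)
A=h(a[50:240,100:400],1.33)[:,:400]; B=h(b[100:290,150:350],2)
H=max(A.shape[0],B.shape[0]); o=np.zeros((H,800,3),np.uint8); o[:A.shape[0],:A.shape[1]]=A; o[:B.shape[0],400:800]=B[:,:400]
cv2.imwrite('pics/f.png',o)
E
```

```text
(no output)
```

View pics/f.png

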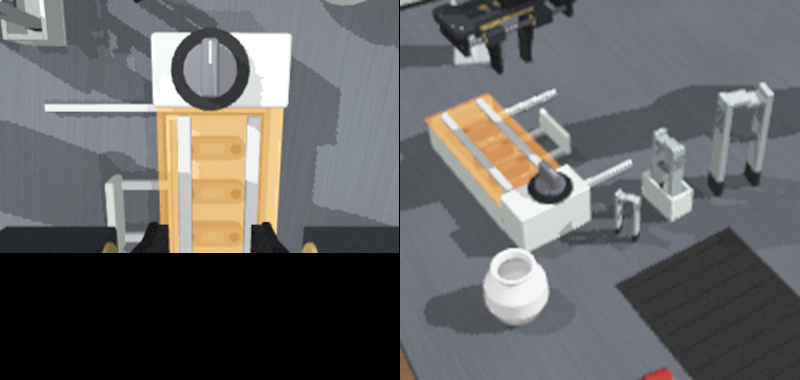

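The last picture shows the bar square across at (210,70), the prints under the amber roof and the tongs upright in their stand. I'm handing the job in.

```bash
python3 -c "
from bench import ctrl
print(ctrl.close_job())"
```

```text
the job is handed in; nothing more can be done
None
```

The job is handed in with no verdict returned: all four prints lie flat and separate in the tray, which is pushed in to its stop under the roof; the tongs stand upright in their stand, the dial bar is square across, and the arm never went near the four bystanders (only the vase and part of the flashlight show in my last picture).

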